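# Snap the matching gauge coupler onto the tilted test port and hold it

## Robot

A 7-joint arm with a two-finger parallel gripper is mounted at the origin on the work surface. World frame = base frame: x ahead of the robot, y to its left, z up, the work surface at z = 0. Lengths are in m, angles in degrees, forces in N, time in s.
With the tool pointing down it reaches from about 0.425 to 0.875 m from the base axis. Payload 4.7 kg.
Tool frame: the origin (TCP) lies midway between the tips of the shut fingers; the grasp point (between the pads) lies env.grip_point_offset behind it (env.grip_point_offset is the distance from the TCP to the grasp point, in m); x points along the fingers, y is the direction in which the jaws open and shut, and the axes are right-handed (so a half turn about x gives the same grasp; the last joint's range is limited). The gripper opens to 87 mm and grips with 3 to 60 N. Pads are 19 mm wide; open, the fingers measure 117 mm over their backs; the gripper's body (75 mm by 190 mm) begins 51 mm behind the grasp point.
Start: joints at [-72.416, 18.392, -4.016, 83.108, 1.295, 78.541, -3.26], TCP at [0.188, 0.622, 0.223] pointing down, gripper open.
Joint ranges: [-163.93, 163.93], [-17.29, 119.83], [-79.2, 71.16], [3.27, 140.29], [-89.18, 269.18], [5.43, 117.66], [-154.24, 154.24]. Speed limits (degrees/s): [147.25, 147.25, 180, 180, 180, 180, 180].

## Interface

Orientations are given as [roll, pitch, yaw] about the fixed x, y, z axes, in that order (R = Rz(yaw) Ry(pitch) Rx(roll)).
In Python, from cell import readout, read_camera, camera_params, sign_off, spot_in, pinpoint, env gives the robot as it stands.
- The arm moves only by the shell command python3 -m pendant 'ROWS' [OPENING] [FORCE]. ROWS is a JSON object of lists of equal length, an entry for each row: "xyz": the shift along the world's x, y, z in m, a list of three; "turn": the turn about the world's z in rad. A call has 1 to 10 rows; each row shifts and turns the pose as measured when the row begins; what a row does not reach is not made up. A row lasts 1/8 s, in which the tool goes at most 62.5 mm and 10.7 degrees, less where a joint would pass 70% of its speed; a pose out of reach is approached as far as the arm can. A call is refused whole if a number of a shift passes 0.0625 or a number of a turn 0.188, either way. A call with a gripper value outside its range is refused whole. OPENING is the opening, from 0 (shut) to 1 (fully open), set as the call begins (- or left out, the last holds). The fingers move at their own pace and stop on an object; FORCE is the grip in N (left out, the last holds). Time passes only in rows, so rows that do not move let the fingers close. It gives the time, the measured TCP pose, the force and the opening at its end, in the units of the state.
- readout.get_obs(): the state, without advancing time (a new reading comes with each control period).
- read_camera(name): name is "side" or "top" or "wrist"; returns the picture (384x512x3 uint8, red, green, blue); there is no depth.
- camera_params(name): a dict with "fx", "fy", "cx", "cy" (pixels), "rvec" (rotation vector, rad) and "tvec" (3), from world to camera coordinates, as OpenCV has them; the wrist camera has in their place "hand_eye" (4x4, takes a point from camera to tool coordinates, whose origin is the TCP and whose axes are the tool frame's). Camera axes: x right, y down, z forward; pixel columns grow to the right and rows downward; lengths in m; the calibration is good to about 2 mm. The wrist camera is an equidistant fisheye: a pixel r from the principal point sees the ray r / f radians off the axis. A picture is of the moment at which its call begins: read the wrist's pose just before it. camera_params takes no time and is no camera call.
- sign_off(): hands the job in, once; it reports no verdict.
Trained networks look in the newest picture that a camera, given by its name, has taken for a name from the list of things; names that differ only in an ending like _2 or _b are one class to them, and where a whole thing is asked for, a point or a joint stands for the part that bears it (a point fixed in the world has none). Each returns a list of dicts, best first, with "score" (0 to 1); they miss things now and then, are a little off and sometimes report something else, mostly with a low value. They report only what shows in the picture. A call takes as long as a camera call. They do not tell look-alikes from the thing itself.
- spot_in(camera, name): "at" ([x, y, z] in m, in the coordinates of the camera as it stood for that picture, good to about 4 mm: the middle of the surface that is visible of it).
- pinpoint(camera, name): "at" ([x, y, z] in m, in the coordinates of the camera as it stood for that picture, good to about 4 mm: a listed point, or the origin of a listed thing).
The state is a dict: "time_s": time; "qpos": joint angles; "joint_velocities": joint speeds; "effort": joint torques, N m; "tool_pos": TCP position; "tool_rot": TCP orientation; "force": force on the tool from outside, world axes, zero at the start; "wrist_torque": the same for the moment, N m; "grip_width": finger opening in m.
Only numpy, scipy, OpenCV 4.12 (cv2) and the standard library are available. Lean on these libraries where they do the work, as an engineer would, in place of code of your own. Each camera call takes 0.05 s, during which the arm holds its last target.

## Task

Pick up the gauge coupler whose colour matches the blue test port, press its open end squarely onto the tilted brass nipple until both roller clips snap over its lip, and push it fully home against the valve spring. Finish while holding: keep gripping the coupler and pressing it fully home, and do not let go. Leave the other couplers, the drink can and the dishes where they stand.

Things in the scene. Friction and masses are not known exactly. Their poses are not given: they have to be found in the camera images.
- coupler_blue: gauge coupler standing mouth down: blue grip sleeve, steel snap end below, dial case of the same colour with a white dial on top; 78 mm high, 160 g +-30%, loose, round (yaw is free). Origin: centre of its open mouth (underside), z along its axis, up. From the mouth: lip 28 mm diameter growing to 36 mm at 5 to 7 mm, neck 30 mm at 11 to 20 mm, round grip 36 mm at 24 to 78 mm. Bore 15 mm wide, 18 mm deep, flared to 20 mm
- coupler_yellow: gauge coupler standing mouth down: yellow grip sleeve, steel snap end below, dial case of the same colour with a white dial on top; same shape and size as the blue one, origin at the centre of its mouth. Not wanted: leave it
- coupler_red: gauge coupler standing mouth down: red grip sleeve, steel snap end below, dial case of the same colour with a white dial on top; same shape and size as the blue one, origin at the centre of its mouth. Not wanted: leave it
- port_block: fixed test port: grey base plate 130 x 120 x 28 mm (55 mm in front to 75 mm behind its origin) carrying a blue barrel that leans 25 degrees from vertical towards the block's own -x side, roughly towards the robot. Origin under the base, on the bench; z up
- seat (a point): centre of the flat seat (steel bar 30 x 80 mm) on the blue barrel, 82 mm above the bench. z: out of the seat along the nipple axis (up, leaning 25 degrees to the block's -x); y: horizontal, from clip to clip. The coupler is home when its mouth rests here, its z along this z
- nipple_tip (a point): tip of the brass nipple, a 12 mm stud on the seat's axis, tapered to 6 mm at its tip; it stands 26 mm above the seat when free and slides down when pressed. Axes as seat
- nipple (a joint): how far the sprung nipple is pressed into the port, m: 0 free, 0.008 when the coupler's mouth is fully home on the seat. Its spring pushes back with about 4 N at first and 10 N at home, so the coupler must be kept pressed
- clip_left (a joint): outward travel of the roller clip on the seat's +y side, m: 0 closed, also once snapped over the lip; about 0.0025 as the lip passes. Clips reach 20 mm above the seat and 36 mm from the axis; rollers 15.5 mm above the seat, 31 mm apart. Both together resist with 5 to 10 N before they snap, and do not by themselves keep the coupler fully home
- clip_right (a joint): the same for the roller clip on the seat's -y side
- drink_can: a closed green and yellow drink can, 66 mm diameter, 95 mm high, standing; origin at the centre of its underside. A bystander
- petri_dishes: a stack of three clear round dishes with dark red filling, 90 mm diameter, 42 mm high, in one piece; origin at the centre of its underside. A bystander
Mind the look-alikes: they are no part of the job. Several things have the shape of the port_block; the one meant has the colours described above.

How it is judged:
By the outcome, as a careful person would: the job done as asked, in the order asked, and still so for the second after the job is handed in, while the arm keeps its last pose, push and grip.
It also fails if it takes over 42 s, if anything falls off the work surface, if the arm or the gripper's body presses on something with over 40 N, if the wrist force passes 120 N, or if a joint passes its speed limit or range.

## Working session

There is one attempt and no reset: what is moved stays moved. The work goes in short steps, Python scripts to look and compute and a shell command to move; the robot and the scene stay as the last step left them, time stands still between calls to the robot, and variables do not carry over. Pictures are saved under pics/ and viewed, and the job is handed in when it is done.

```bash
ls -la; mkdir -p pics
cat > h.py <<'E'
import numpy as np, cv2
from cell import readout, read_camera, camera_params, sign_off, spot_in, pinpoint, env
from scipy.spatial.transform import Rotation as R
def obs(): return readout.get_obs()
def tool(o): return R.from_euler('xyz',o['tool_rot'],degrees=True).as_matrix(), np.array(o['tool_pos'])
def save(n,im,s=1):
    im=cv2.resize(im,None,fx=s,fy=s,interpolation=cv2.INTER_CUBIC); cv2.imwrite('pics/'+n,im[:,:,::-1])
def c2w(cam,p,o=None):
    P=camera_params(cam)
    if cam=='wrist':
        Rt,t=tool(o); H=np.array(P['hand_eye']); return Rt@(H[:3,:3]@np.array(p)+H[:3,3])+t
    Rm=cv2.Rodrigues(np.array(P['rvec'],float))[0]; return Rm.T@(np.array(p)-np.array(P['tvec']).ravel())
def w2p(cam,p,o=None):
    P=camera_params(cam)
    if cam=='wrist':
        Rt,t=tool(o);H=np.array(P['hand_eye']); q=Rt.T@(np.array(p)-t); q=H[:3,:3].T@(q-H[:3,3])
        th=np.arctan2(np.hypot(q[0],q[1]),q[2]); k=th/np.hypot(q[0],q[1]); return P['cx']+P['fx']*k*q[0],P['cy']+P['fy']*k*q[1]
    Rm=cv2.Rodrigues(np.array(P['rvec'],float))[0]; q=Rm@np.array(p)+np.array(P['tvec']).ravel()
    return P['cx']+P['fx']*q[0]/q[2],P['cy']+P['fy']*q[1]/q[2]
E
python3 - <<'E'
from h import *
o=obs(); print(o); print(env.grip_point_offset,[a for a in dir(env) if a[0]!='_'])
for c in ['side','top','wrist']:
    im=read_camera(c); save(c+'0.png',im,1.5); print(c,camera_params(c))
E
```

```text
total 12
drwxr-xr-x  3 agent agent 4096 Dec  6 17:34 .
drwxr-xr-x 23 root  root  4096 Dec  6 17:34 ..
drwxr-xr-x  2 agent agent 4096 Dec  6 17:34 pics
{'time_s': 0.0, 'qpos': array([-72.41599839,  18.43556744,  -4.01793387,  83.17430631,
         1.29613871,  78.54088626,  -3.26120331]), 'joint_velocities': array([ 0.05885773,  0.04353092, -0.03359071,  0.07062026,  0.1780642 ,
        0.02324231,  0.00418466]), 'effort': array([-6.22184853e-04, -4.91273260e+01, -4.04549316e-01, -3.12549520e+01,
       -6.40135864e-02,  4.32283350e-02,  1.61932353e-04]), 'tool_pos': array([0.18748368, 0.62180117, 0.22150665]), 'tool_rot': array([ -86.66553153,   89.89437791, -103.43849318]), 'force': array([ 0.29329444, -0.44936096, -0.20952931]), 'wrist_torque': array([ 0.02151807,  0.02197962, -0.03753738]), 'grip_width': 0.08691872774610923}
0.0187 ['PlanningError', 'grip_point_offset']
side {'fx': 401.24685386451995, 'fy': 401.24685386451995, 'cx': 253.17753441994174, 'cy': 188.5433795349813, 'rvec': array([ 0.87963992, -2.27182991,  1.29301082]), 'tvec': array([0.38676949, 0.3312553 , 0.54065805])}
top {'fx': 407.8954257105434, 'fy': 407.8954257105434, 'cx': 254.34680518323012, 'cy': 201.63289679181395, 'rvec': array([ 2.15449821, -2.11337341,  0.19906444]), 'tvec': array([-0.1129788 ,  0.62791847,  1.17665392])}
wrist {'fx': 297.3186396354542, 'fy': 297.3186396354542, 'cx': 253.801893651782, 'cy': 193.57495559742284, 'hand_eye': array([[ 2.31716111e-04, -2.88767168e-01,  9.57399326e-01,
        -1.61026059e-01],
       [ 9.99999965e-01, -5.56676820e-05, -2.58816875e-04,
        -1.26035940e-03],
       [ 1.28034017e-04,  9.57399352e-01,  2.88767145e-01,
        -7.82562371e-02],
       [ 0.00000000e+00,  0.00000000e+00,  0.00000000e+00,
         1.00000000e+00]])}
```

View pics/side0.png

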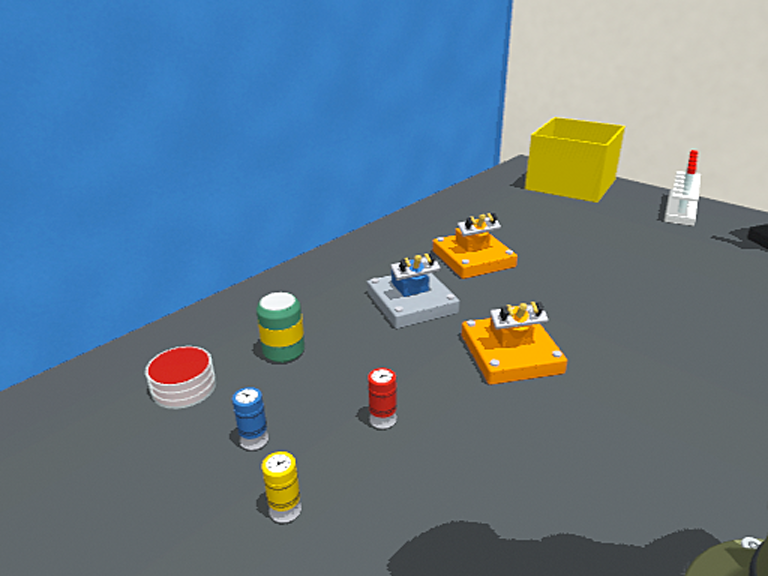

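View pics/top0.png

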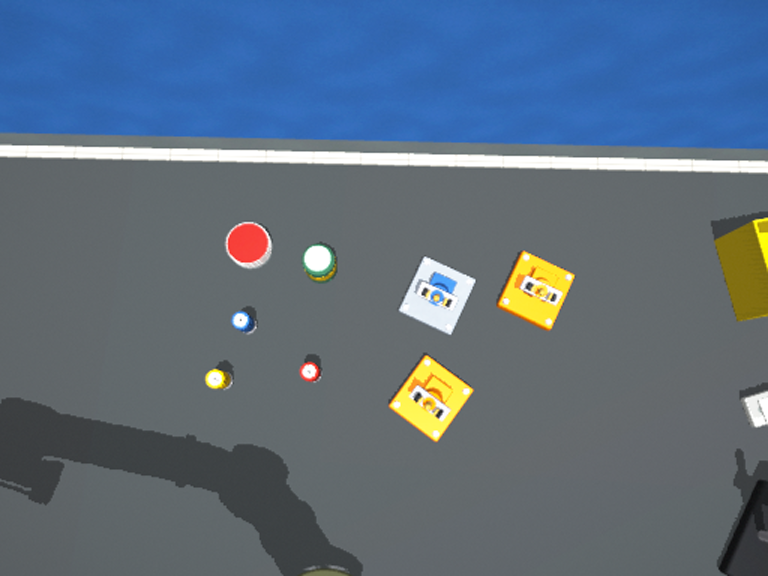

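View pics/wrist0.png

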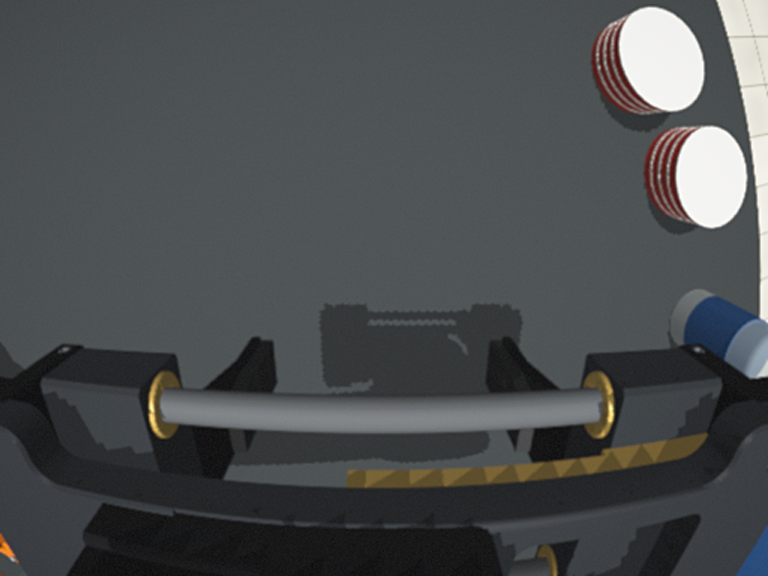

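Run:
```python
from h import *
for c in ['side','top']:
    read_camera(c)
    for n,f in [('coupler_blue',pinpoint),('port_block',pinpoint),('seat',pinpoint),('nipple_tip',pinpoint)]:
        for d in f(c,n)[:4]:
            w=c2w(c,d['at']); print(c,n,round(d['score'],2),w.round(4),np.round(np.array(w2p(c,w))*1.5))
print(obs()['time_s'])
```

```text
side coupler_blue 0.94 [0.5868 0.1782 0.0028] [253. 439.]
side coupler_blue 0.53 [ 0.6478 -0.2077  0.0015] [411. 304.]
side port_block 0.97 [ 0.6606 -0.4189  0.0019] [475. 258.]
side port_block 0.61 [ 0.6458 -0.2089  0.0025] [412. 303.]
side port_block 0.59 [ 0.4305 -0.1987  0.0007] [515. 356.]
side seat 0.97 [ 0.6353 -0.2101  0.0835] [418. 264.]
side seat 0.88 [ 0.4297 -0.1954  0.0775] [519. 316.]
side seat 0.67 [ 0.6521 -0.4154  0.0808] [480. 224.]
side nipple_tip 0.54 [ 0.6279 -0.2019  0.1067] [418. 255.]
side nipple_tip 0.44 [ 0.4183 -0.1833  0.1032] [524. 307.]
top coupler_blue 0.58 [ 0.5886  0.1787 -0.003 ] [247. 324.]
top port_block 0.9 [ 0.6467 -0.2096 -0.0027] [433. 301.]
top port_block 0.73 [ 0.4344 -0.1931  0.0013] [424. 402.]
top port_block 0.72 [ 0.6637 -0.4176  0.0014] [531. 294.]
top seat 0.83 [ 0.429  -0.1956  0.0817] [429. 404.]
top seat 0.83 [ 0.6555 -0.4166  0.0874] [542. 290.]
top seat 0.81 [ 0.6396 -0.2129  0.0824] [438. 296.]
top seat 0.66 [ 0.5889  0.1784 -0.0014] [247. 324.]
top nipple_tip 0.58 [ 0.4228 -0.186   0.1071] [425. 407.]
top nipple_tip 0.5 [ 0.6484 -0.4106  0.1082] [542. 292.]
0.65
```

Run:
```python
from h import *
o=obs(); Rt,t=tool(o); print(Rt.round(3), t)
j=np.array([.42,.906]); print('jaw ang',np.degrees(np.arctan2(Rt[1,1],Rt[0,1])),'want',np.degrees(np.arctan2(j[1],j[0])))
im=read_camera('top'); save('topc.png',im[150:240,120:340],3.6)
im=read_camera('side'); save('sidec.png',im[150:350,140:400],3)
```

```text
[[ 0.     0.289  0.957]
 [ 0.     0.957 -0.289]
 [-1.     0.     0.   ]] [0.18764057 0.62234512 0.22259804]
jaw ang 73.22528638804745 want 65.12868532172301
```

View pics/sidec.png

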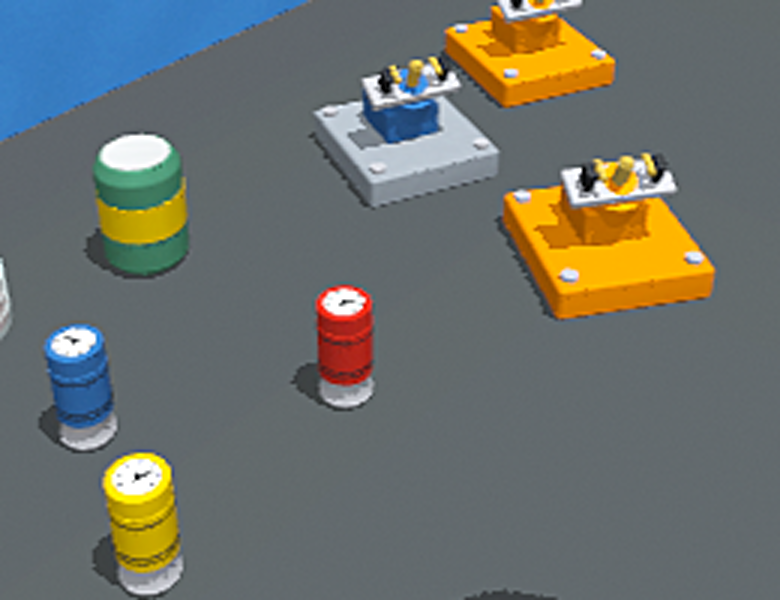

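View pics/topc.png

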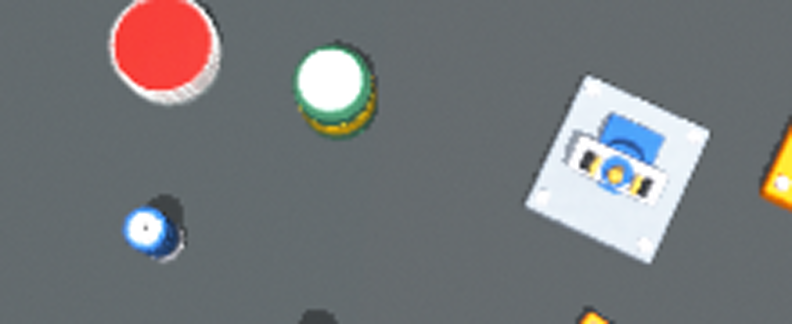

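```bash
python3 -m pendant '{"xyz":[[0.036,-0.045,0],[0.036,-0.045,0],[0.036,-0.045,0],[0.036,-0.045,0],[0.036,-0.045,0],[0.036,-0.045,0],[0.036,-0.045,0],[0.036,-0.045,0],[0.036,-0.045,0],[0,0,0]],"turn":[-0.016,-0.016,-0.016,-0.016,-0.016,-0.016,-0.016,-0.016,-0.016,0]}' 1 10
python3 - <<'E'
from h import *
o=obs(); im=read_camera('wrist'); save('w1.png',im,1.5); print(o['tool_pos'],o['time_s'])
for d in pinpoint('wrist','coupler_blue')[:3]: print(d['score'],c2w('wrist',d['at'],o).round(4),np.array(w2p('wrist',c2w('wrist',d['at'],o),o))*1.5)
for d in spot_in('wrist','coupler_blue')[:3]: print('spot',d['score'],c2w('wrist',d['at'],o).round(4),np.array(w2p('wrist',c2w('wrist',d['at'],o),o))*1.5)
Rt,t=tool(o); print('jaw ang',np.degrees(np.arctan2(Rt[1,1],Rt[0,1])))
E
```

```text
time_s: 2.0
tool_pos: [0.5179, 0.2027, 0.2244]
tool_rot: [71.8, 89.6, 46.7]
force: [0.3, 0.3, 1.1]
grip_width: 0.0872
[0.51794117 0.20268467 0.22435823] 2.0
0.83 [0.5908 0.1807 0.001 ] [392.4587841  328.54228698]
spot 0.76 [0.5793 0.1825 0.0749] [391.31025959 350.86400906]
jaw ang 64.83199488509713
```

View pics/w1.png

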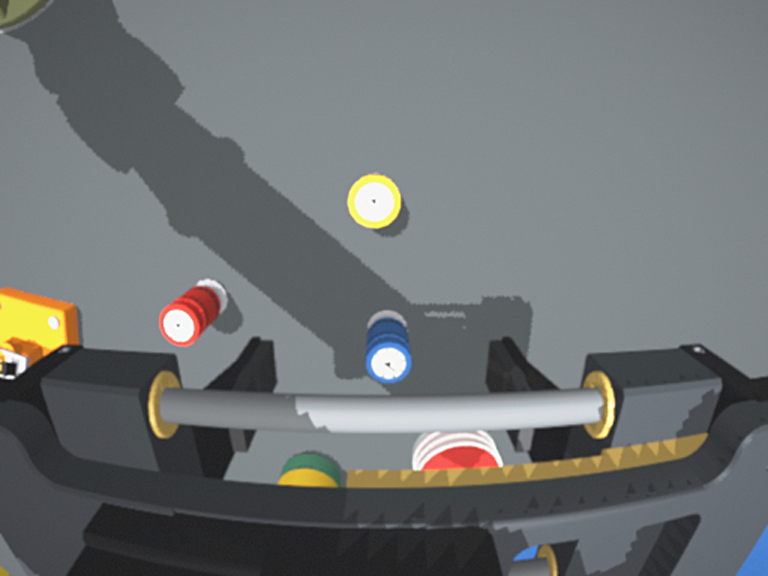

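```bash
cat >> h.py <<'E'
def ray(cam,px,o=None):
    P=camera_params(cam); x=(px[0]-P['cx'])/P['fx']; y=(px[1]-P['cy'])/P['fy']
    if cam=='wrist':
        r=np.hypot(x,y); d=np.array([x/r*np.sin(r),y/r*np.sin(r),np.cos(r)])
    else: d=np.array([x,y,1.])
    a=c2w(cam,[0,0,0],o); b=c2w(cam,d,o); return a,(b-a)/np.linalg.norm(b-a)
def atz(cam,px,z,o=None):
    a,d=ray(cam,px,o); return a+d*(z-a[2])/d[2]
def tri(rs):
    A=sum(np.eye(3)-np.outer(d,d) for a,d in rs); b=sum((np.eye(3)-np.outer(d,d))@a for a,d in rs); return np.linalg.solve(A,b)
E
python3 - <<'E'
from h import *
o=obs()
L=[('wrist',(388/1.5,364/1.5)),('top',(161.1,213.6)),('side',(165.7,264.3))]
for c,p in L: print(c,atz(c,p,.078,o).round(4))
print(tri([ray(c,p,o) for c,p in L]).round(4)); print(o['tool_pos'])
E
```

```text
wrist [0.5831 0.1842 0.078 ]
top [0.5847 0.1731 0.078 ]
side [0.581  0.1775 0.078 ]
[0.5859 0.1774 0.072 ]
[0.51434675 0.20955942 0.22398512]
```

Run:
```python
from h import *
for i in range(3):
    o=obs(); im=read_camera('wrist'); print(o['tool_pos'],o['time_s'],o['joint_velocities'].round(2))
save('w2.png',im[150:300,180:340],4)
for d in pinpoint('wrist','coupler_blue')[:1]: print(d['score'],c2w('wrist',d['at'],o).round(4),np.array(w2p('wrist',c2w('wrist',d['at'],o),o)))
print(obs()['tool_pos'],tool(o)[0].round(3))
```

```text
[0.51434675 0.20955942 0.22398512] 2.15 [-1.04 -0.17 -1.18  0.25 -0.04  0.08 -0.  ]
[0.51396735 0.21026761 0.22396301] 2.2 [-0.66 -0.06 -0.45  0.16  0.24 -0.05  0.12]
[0.51388909 0.21046957 0.22394772] 2.25 [-0.35  0.02  0.03  0.02  0.16 -0.02  0.1 ]
0.7 [ 0.5889  0.1772 -0.0031] [253.9437519  223.08147114]
[0.51402141 0.21019648 0.22397478] [[ 0.002  0.414  0.911]
 [ 0.007  0.91  -0.414]
 [-1.     0.007 -0.001]]
```

View pics/w2.png

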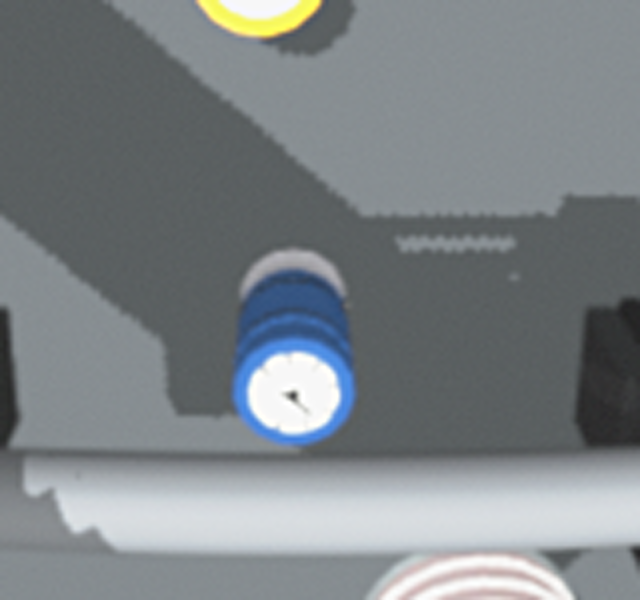

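Run:
```python
from h import *
o=obs()
L=[('wrist',(253.3,248.)),('top',(161.1,213.6)),('side',(165.7,264.3))]
for c,p in L: print(c,atz(c,p,.078,o).round(4))
print(tri([ray(c,p,o) for c,p in L]).round(4)); print(o['tool_pos'])
```

```text
wrist [0.5866 0.1765 0.078 ]
top [0.5847 0.1731 0.078 ]
side [0.581  0.1775 0.078 ]
[0.5867 0.1748 0.0734]
[0.51402141 0.21019648 0.22397478]
```

```bash
python3 -m pendant '{"xyz":[[0.036,-0.016,0],[0.036,-0.016,0],[0.0,0.0,-0.03],[0,0,-0.02],[0,0,0]],"turn":[0,0,0,0,0]}' 1 10
python3 - <<'E'
from h import *
o=obs(); im=read_camera('wrist');o=obs(); im=read_camera('wrist'); save('w3.png',im,1.5); print(o['tool_pos'],o['tool_rot'],o['time_s'])
E
```

```text
time_s: 2.98
tool_pos: [0.5859, 0.1838, 0.1732]
tool_rot: [97.3, 89.5, 73.6]
force: [0.3, 0.8, 0.6]
grip_width: 0.087
[0.58637965 0.18424325 0.17426128] [91.14351057 89.39014618 67.39187142] 3.025
```

View pics/w3.png

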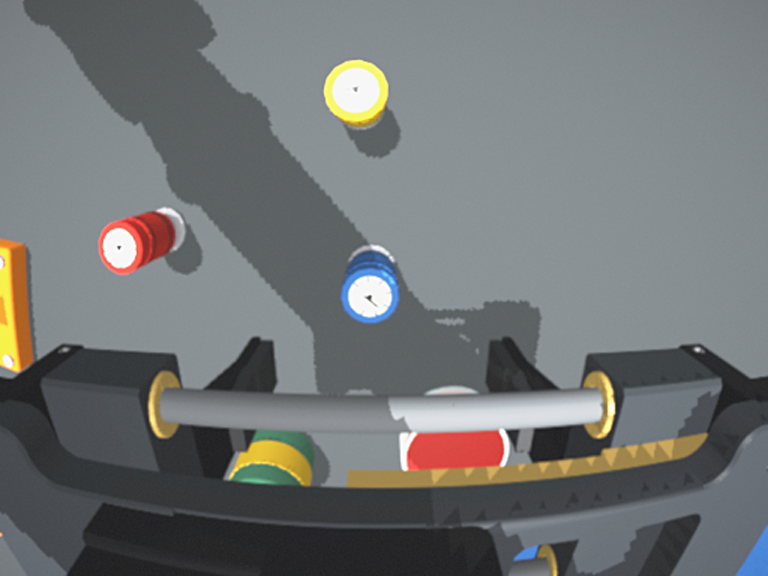

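Run:
```python
from h import *
o=obs(); print(o['tool_pos'],o['tool_rot'])
p=atz('wrist',(246.7,198.),.078,o); print(p.round(4)); Rt,t=tool(o)
print('tcp frame',(Rt.T@(p-t)).round(4), 'd world',(p-t).round(4)); print(np.degrees(np.arctan2(Rt[1,1],Rt[0,1])))
for d in pinpoint('wrist','coupler_blue')[:1]: print(d['score'],c2w('wrist',d['at'],o).round(4))
```

```text
[0.58692168 0.18432145 0.17516868] [85.44899112 89.31988668 61.6930192 ]
[0.588  0.1767 0.078 ]
tcp frame [ 0.0971 -0.0077  0.004 ] d world [ 0.0011 -0.0076 -0.0972]
66.24434737567883
0.57 [0.5902 0.1797 0.0017]
```

```bash
python3 -m pendant '{"xyz":[[0.001,-0.007,-0.01],[0,0,-0.035],[0,0,-0.035],[0,0,-0.035],[0,0,-0.02],[0,0,0]],"turn":[0,0,0,0,0,0]}' 1 10
python3 - <<'E'
from h import *
o=obs(); im=read_camera('wrist');o=obs(); im=read_camera('wrist'); save('w4.png',im,1.5); print(o['tool_pos'],o['tool_rot'],o['time_s'],o['force'])
E
```

```text
time_s: 3.88
tool_pos: [0.5905, 0.1753, 0.0404]
tool_rot: [65.9, 88.9, 42.1]
force: [0.7, -0.1, -0.1]
grip_width: 0.0869
[0.59133117 0.17554107 0.04152829] [64.11688408 88.76235213 40.32637163] 3.925 [ 0.15058819 -0.13788581  0.7864698 ]
```

View pics/w4.png

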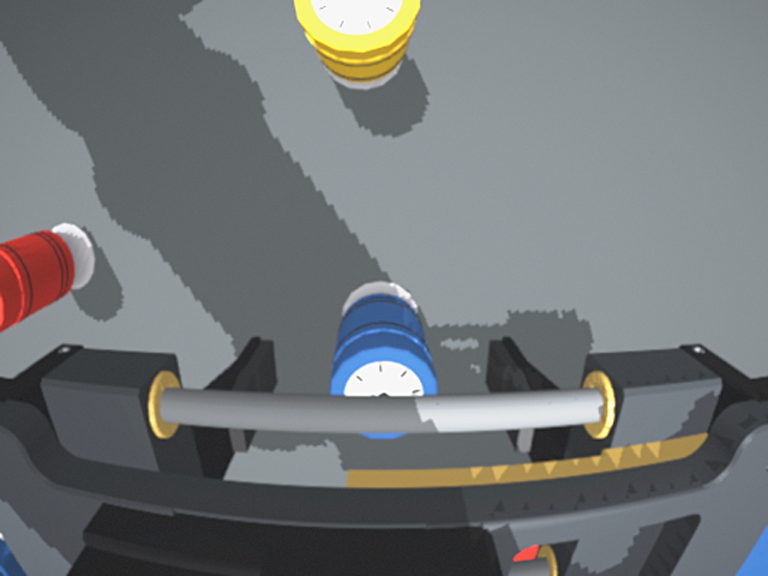

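```bash
python3 -m pendant '{"xyz":[[-0.003,0.001,-0.008],[0,0,0]],"turn":[0,0]}' 1 10; python3 -m pendant '{"xyz":[[0,0,0],[0,0,0],[0,0,0],[0,0,0],[0,0,0]],"turn":[0,0,0,0,0]}' 0 10
python3 - <<'E'
from h import *
o=obs(); im=read_camera('wrist'); save('w5.png',im,1.5); print(o['tool_pos'],o['tool_rot'],o['time_s'],o['force'],o['grip_width'], tool(o)[0].round(3))
im=read_camera('side'); save('s5.png',im[200:340,120:280],4)
E
```

```text
time_s: 4.22
tool_pos: [0.5905, 0.1774, 0.0364]
tool_rot: [60.7, 88.4, 36.9]
force: [0.3, 0.1, 0.9]
grip_width: 0.0869
time_s: 4.85
tool_pos: [0.5914, 0.1778, 0.0378]
tool_rot: [59.6, 88.3, 35.8]
force: [0.1, 0.0, -0.2]
grip_width: 0.0451
[0.59138341 0.17778866 0.03777509] [59.59953886 88.30591136 35.82345483] 4.85 [ 0.12743811  0.03144005 -0.2184042 ] 0.045065673321781526 [[ 0.024  0.403  0.915]
 [ 0.017  0.915 -0.403]
 [-1.     0.025  0.015]]
```

View pics/w5.png

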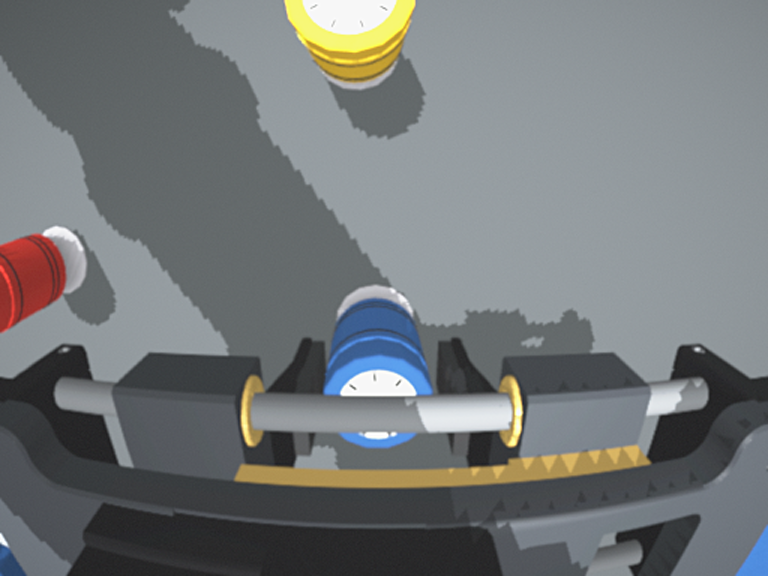

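View pics/s5.png

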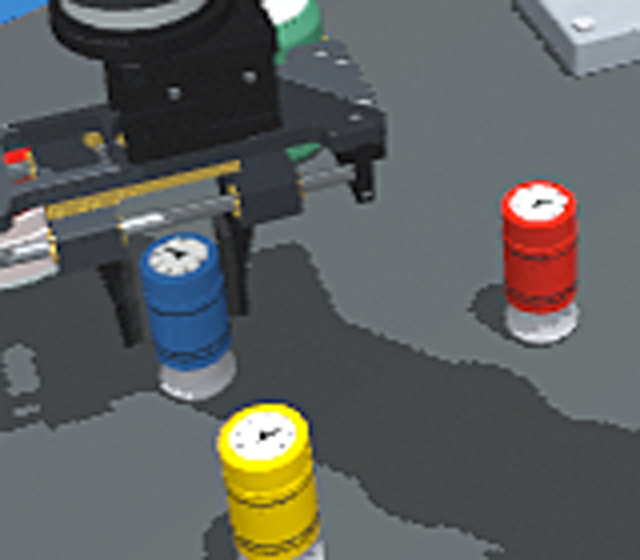

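```bash
python3 -m pendant '{"xyz":[[0,0,-0.001],[0,0,-0.001],[0,0,-0.001]],"turn":[0,0,0]}' 0 10
python3 - <<'E'
from h import *
o=obs(); print(o['tool_pos'],o['force'],o['grip_width'], tool(o)[0].round(3))
im=read_camera('wrist'); save('w6.png',im,1.5);
E
```

```text
time_s: 5.32
tool_pos: [0.5916, 0.177, 0.0377]
tool_rot: [60.3, 88.3, 36.5]
force: [-2.8, -0.8, 5.9]
grip_width: 0.0356
[0.59157703 0.17701542 0.03771178] [-2.77115303 -0.77673562  5.94986041] 0.0355985254275671 [[ 0.023  0.404  0.915]
 [ 0.017  0.915 -0.404]
 [-1.     0.025  0.014]]
```

View pics/w6.png

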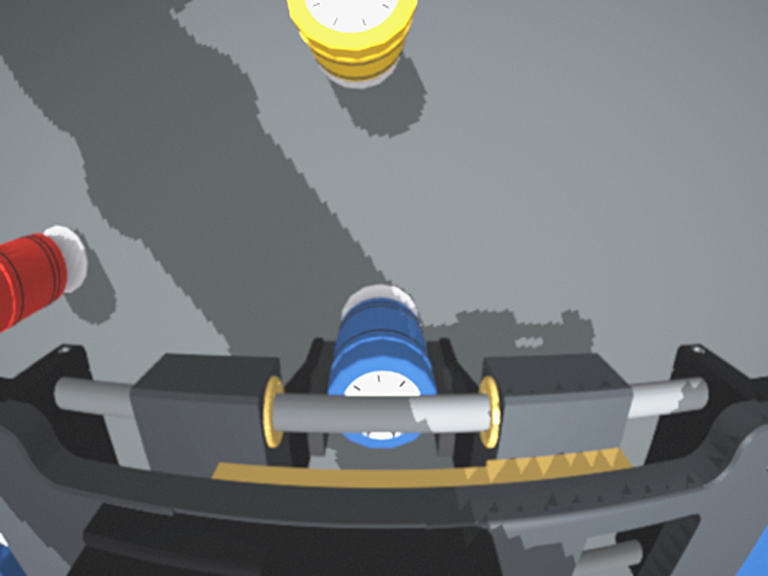

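```bash
python3 -m pendant '{"xyz":[[-0.0055,0.0025,-0.001],[-0.0055,0.0025,0]],"turn":[0,0]}' 0 10
python3 - <<'E'
from h import *
o=obs(); print(o['tool_pos'],o['force'],o['grip_width'], tool(o)[0][:,0].round(3))
im=read_camera('side'); save('s6.png',im[200:340,120:280],4)
im=read_camera('wrist'); save('w7.png',im,1.5);
E
```

```text
time_s: 5.62
tool_pos: [0.5826, 0.1809, 0.038]
tool_rot: [54.9, 88.1, 31.0]
force: [-0.3, 0.6, 0.7]
grip_width: 0.0361
[0.58257185 0.18094015 0.03799781] [-0.28540944  0.58119375  0.69391625] 0.036127898750779826 [ 0.028  0.017 -0.999]
```

View pics/s6.png

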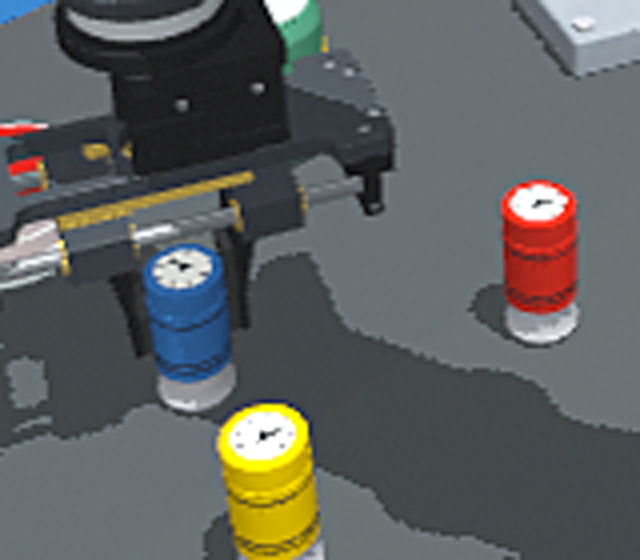

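View pics/w7.png

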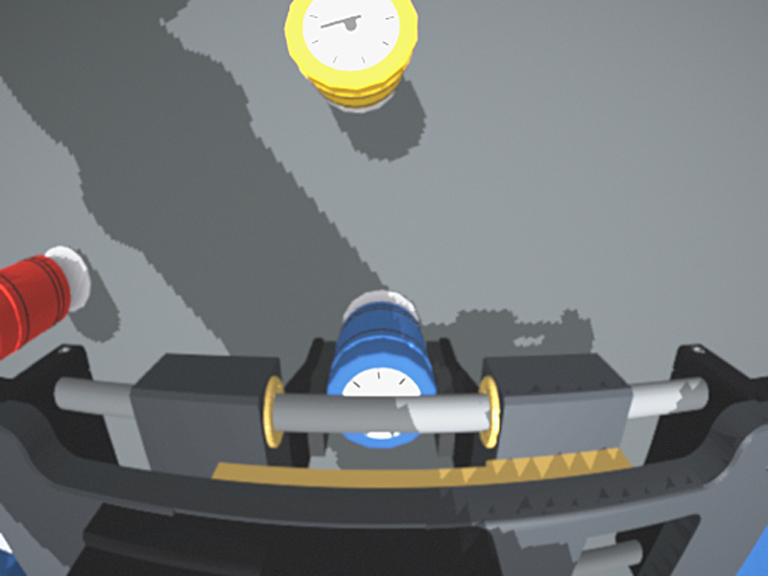

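```bash
python3 -m pendant '{"xyz":[[0,0,-0.003],[-0.005,0.002,-0.003],[-0.005,0.002,-0.002]],"turn":[0,0,0]}' 0 5
python3 - <<'E'
from h import *
o=obs(); print(o['tool_pos'],o['force'],o['grip_width'], tool(o)[0][:,0].round(3))
im=read_camera('side'); save('s7.png',im[200:340,120:280],4)
im=read_camera('wrist'); save('w8.png',im[180:320,180:340],4);
E
```

```text
time_s: 6.1
tool_pos: [0.575, 0.1845, 0.0325]
tool_rot: [50.9, 87.9, 27.0]
force: [1.0, -2.0, 6.5]
grip_width: 0.0354
[0.57498874 0.18446778 0.03253162] [ 1.01810276 -2.00790305  6.5109386 ] 0.0354148980816447 [ 0.033  0.017 -0.999]
```

View pics/s7.png

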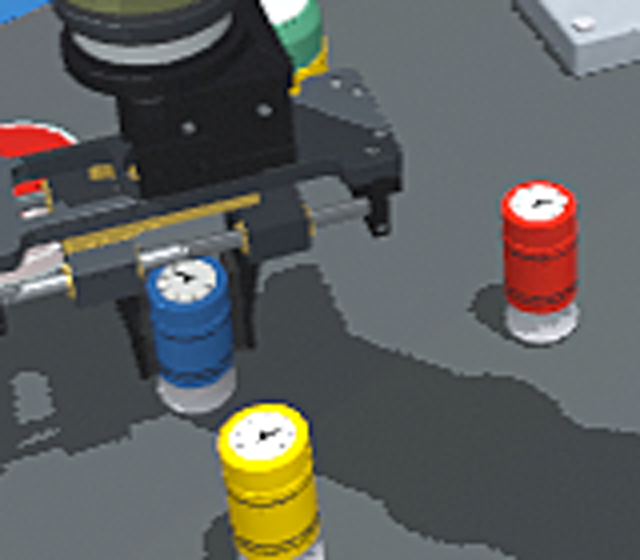

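View pics/w8.png

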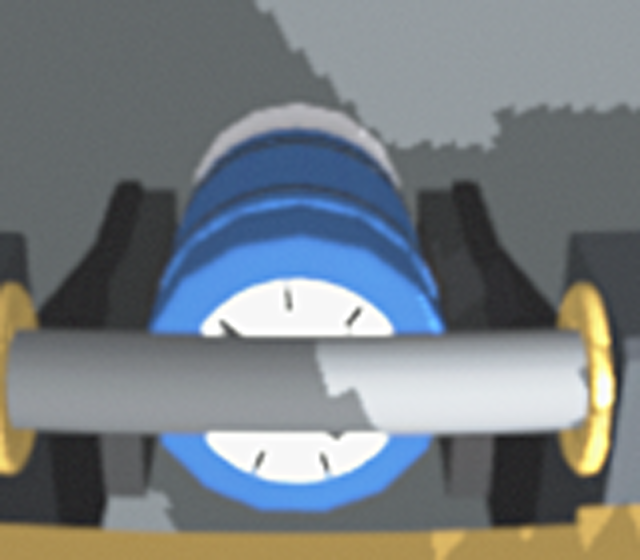

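```bash
python3 -m pendant '{"xyz":[[-0.0055,0.0025,0],[-0.0055,0.0025,0],[-0.0055,0.0025,-0.0]],"turn":[0,0,0]}' 0 5
python3 - <<'E'
from h import *
o=obs(); print(o['tool_pos'],o['force'],o['grip_width'], tool(o)[0][:,0].round(3))
im=read_camera('side'); save('s8.png',im[200:340,120:280],4)
im=read_camera('wrist'); save('w9.png',im[180:320,180:340],4);
E
```

```text
time_s: 6.58
tool_pos: [0.558, 0.1928, 0.0325]
tool_rot: [50.9, 87.8, 27.0]
force: [1.4, -0.5, 2.3]
grip_width: 0.0359
[0.5579623  0.19279154 0.03246003] [ 1.4198646  -0.50785952  2.26203658] 0.03594278577037367 [ 0.034  0.017 -0.999]
```

View pics/s8.png

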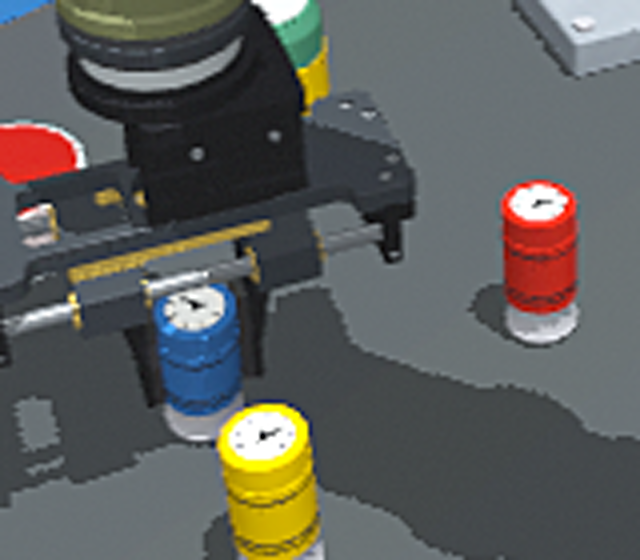

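View pics/w9.png

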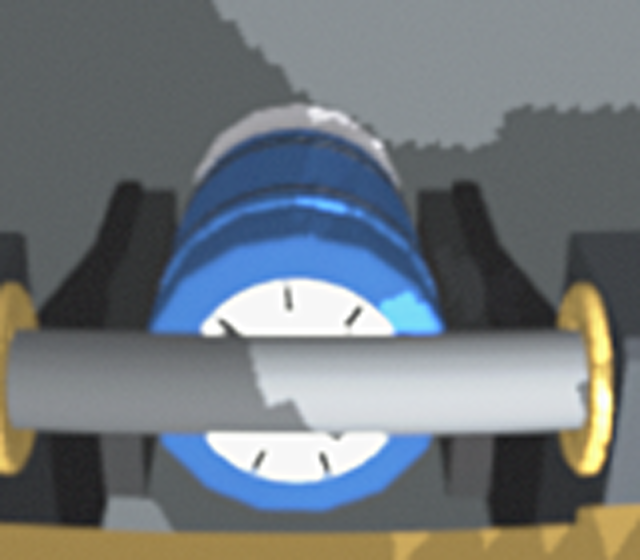

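```bash
python3 -m pendant '{"xyz":[[0,0,0.01],[0,0,0.04],[0,0,0.045],[0,0,0.045],[0,0,0.03],[0,0,0]],"turn":[0,0,0,0,0,0]}' 0 20
python3 - <<'E'
from h import *
o=obs(); print(o['tool_pos'],o['force'],o['grip_width'], tool(o)[0].round(3))
im=read_camera('side'); save('s9.png',im[120:340,80:300],3)
E
```

```text
time_s: 7.42
tool_pos: [0.5492, 0.1933, 0.204]
tool_rot: [63.7, 88.7, 40.0]
force: [0.1, -0.5, -2.7]
grip_width: 0.036
[0.54915138 0.19332347 0.20397713] [ 0.0821431  -0.48064242 -2.66492808] 0.03598279608828546 [[ 0.018  0.402  0.915]
 [ 0.015  0.915 -0.402]
 [-1.     0.021  0.01 ]]
```

View pics/s9.png

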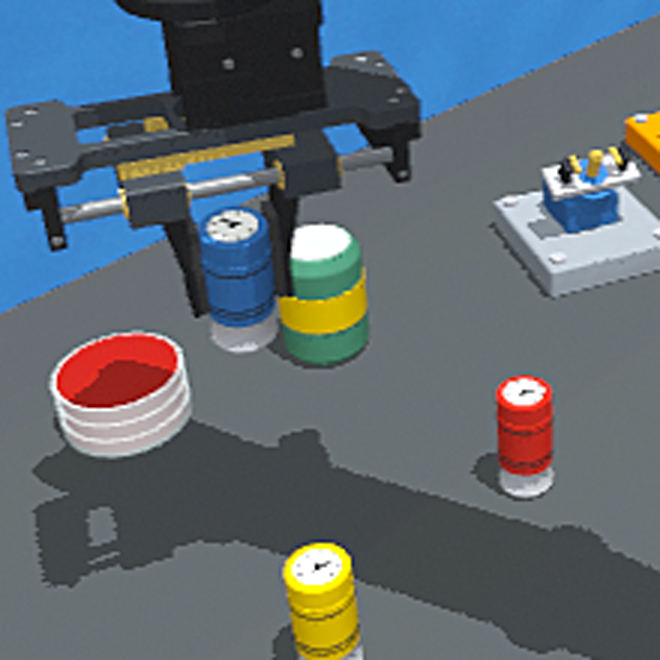

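```bash
python3 -m pendant '{"xyz":[[0.017,-0.04,0.005],[0.018,-0.05,0.005],[0.018,-0.05,0.005],[0.018,-0.05,0.005],[0.018,-0.05,0.005],[0.018,-0.05,0.005],[0.018,-0.05,0.005],[0.018,-0.05,0.005],[0.018,-0.045,0.005],[0,0,0]],"turn":[0,0,0,0,0,0,0,0,0,0]}' 0 20
python3 - <<'E'
from h import *
read_camera('top'); read_camera('top');read_camera('top')
o=obs(); im=read_camera('wrist'); save('w10.png',im,1.5); print(o['tool_pos'],o['time_s'],o['joint_velocities'].round(1)); print(tool(o)[0].round(3))
for n in ['port_block','seat','nipple_tip','clip_left','clip_right']:
    f=spot_in if 'clip' in n else pinpoint
    for d in f('wrist',n)[:3]: w=c2w('wrist',d['at'],o);print(n,round(d['score'],2),w.round(4),(np.array(w2p('wrist',w,o))*1.5).round())
print(obs()['tool_pos'])
E
```

```text
time_s: 8.72
tool_pos: [0.6972, -0.2508, 0.2206]
tool_rot: [174.4, 88.1, 151.1]
force: [-0.0, 0.1, -1.5]
grip_width: 0.0353
[ 0.69867019 -0.24346576  0.22185096] 8.875 [-1.4 -1.3 -0.5 -0.4  0.   0.1 -0. ]
[[-0.027  0.389  0.921]
 [ 0.021  0.921 -0.388]
 [-0.999  0.009 -0.033]]
port_block 0.96 [ 0.6417 -0.2131 -0.0028] [387. 184.]
port_block 0.77 [ 0.661  -0.4143  0.0012] [197. 293.]
seat 0.95 [ 0.6607 -0.4161  0.0777] [161. 319.]
seat 0.9 [ 0.6433 -0.2066  0.0825] [399. 185.]
nipple_tip 0.69 [ 0.6461 -0.4137  0.1081] [136. 313.]
nipple_tip 0.65 [0.7584 0.1805 0.0016] [751. 169.]
nipple_tip 0.51 [ 0.6301 -0.2058  0.1034] [394. 166.]
clip_left 0.74 [ 0.6608 -0.3889  0.0965] [177. 314.]
clip_left 0.61 [ 0.6466 -0.1845  0.0963] [434. 178.]
clip_right 0.76 [ 0.6228 -0.2287  0.0934] [356. 170.]
clip_right 0.55 [ 0.64   -0.4308  0.1014] [121. 312.]
[ 0.69962862 -0.24347429  0.22482457]
```

View pics/w10.png

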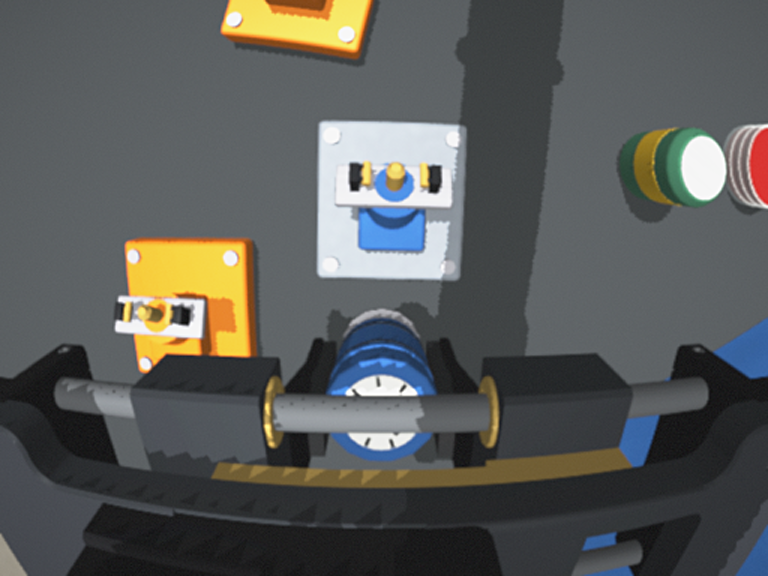

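Run:
```python
from h import *
o=obs(); im=read_camera('wrist'); print(o['tool_pos'],o['time_s'],o['joint_velocities'].round(1)); print(tool(o)[0].round(4).tolist())
np.save('o11.npy',o,allow_pickle=True); save('w11.png',im[70:200,200:320],5)
im=read_camera('top'); save('t11.png',im[160:230,250:330],8)
im=read_camera('side'); save('s11.png',im[155:225,235:315],8)
```

```text
[ 0.69962862 -0.24347429  0.22482457] 9.175 [ 0.4  0.   0.3 -0.2  0.1  0.1  0.1]
[[-0.0225, 0.3874, 0.9216], [0.019, 0.9219, -0.3871], [-0.9996, 0.0088, -0.0281]]
```

View pics/w11.png

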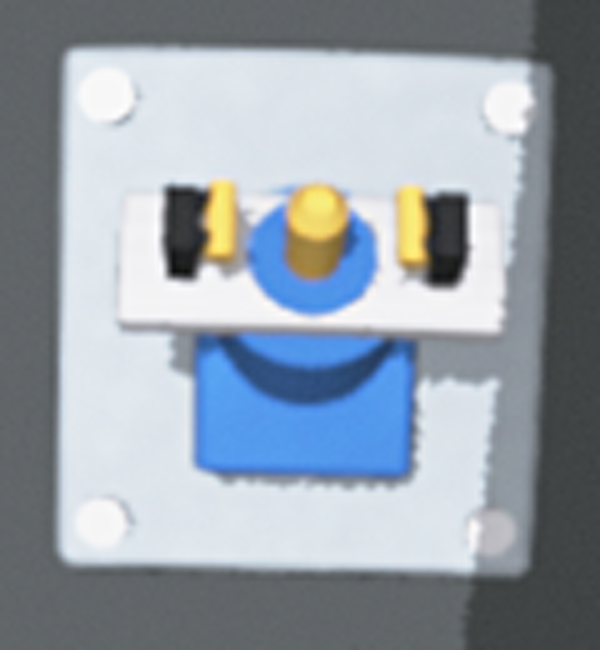

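View pics/t11.png

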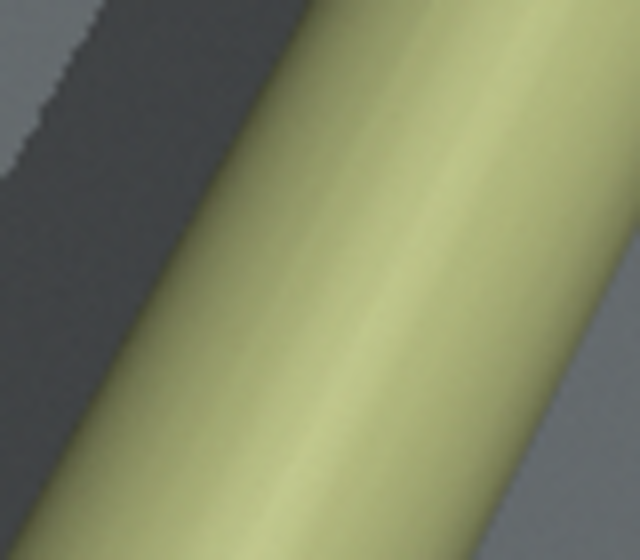

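View pics/s11.png

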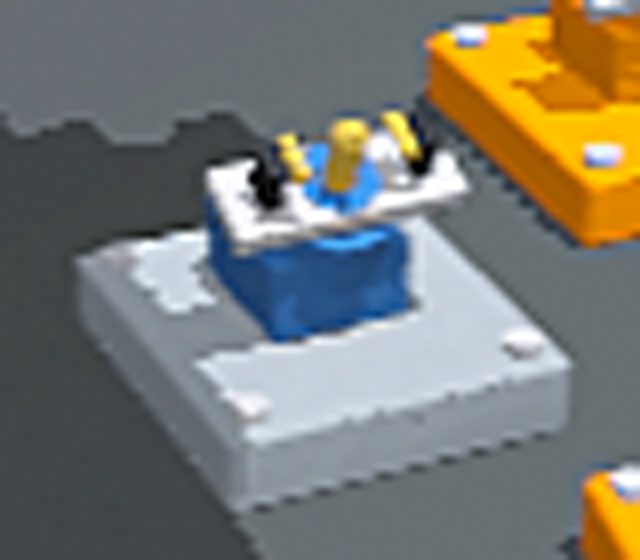

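```bash
cat > fit.py <<'E'
from h import *
from scipy.optimize import least_squares
o=np.load('o11.npy',allow_pickle=True).item()
W=lambda x,y:(200+x/5,70+y/5)
T=lambda x,y:(120+x/3.6,150+y/3.6)
S=lambda x,y:(235+x/8,155+y/8)
c,s=np.cos(np.radians(25)),np.sin(np.radians(25))
def pts(v):
    x,y,yaw,sx,sz=v[:5]
    Rz=R.from_euler('z',yaw).as_matrix(); f=lambda p:Rz@np.array(p)+[x,y,0]
    ex=np.array([c,0,s]); ez=np.array([-s,0,c]); ey=np.array([0,1,0]); s0=np.array([sx,0,sz])
    P={'b%d%d'%(i,k):f([75 if i else -55,60 if k else -60,28]) if 0 else f([.075 if i else -.055,.06 if k else -.06,.028]) for i in (0,1) for k in (0,1)}
    for i in (-1,1):
        for k in (-1,1): P['s%d%d'%(i,k)]=f(s0+ex*.015*i+ey*.04*k)
    P['tip']=f(s0+.025*ez); P['seat']=f(s0); P['axis']=Rz@ez; P['O']=np.array([x,y,0]); return P
# image up in wrist = -x(block); left = -y
obsv={'wrist':{'b00':W(68,48),'b01':W(552,66),'b11':W(528,574),'b10':W(60,568),'s-1-1':W(122,193),'s-11':W(500,206),'s11':W(500,332),'s1-1':W(119,327),'tip':W(320,203)},
'top':{'b11':T(588,76),'b10':T(710,130),'b00':T(652,263),'b01':T(526,206)},
'side':{'tip':S(349,125)}}
def res(v,show=0):
    P=pts(v); out=[]
    for cam in obsv:
        for n,p in obsv[cam].items():
            q=np.array(w2p(cam,P[n],o))-p-(np.array(v[5:7]) if cam=='top' else 0)-(np.array(v[7:9]) if cam=='side' else 0); out+=list(q)
            if show: print(cam,n,q.round(1))
    return np.array(out+list(np.array(v[5:])/2.))
r=least_squares(res,[.645,-.21,-.42,0,.082,0,0,0,0],x_scale=[.01,.01,.1,.01,.01,1,1,1,1]); res(r.x,1)
print(r.x.round(4),np.degrees(r.x[2])); P=pts(r.x); print({k:P[k].round(4) for k in('O','seat','tip','axis')})
E
python3 fit.py
```

```text
wrist b00 [-1.8 -0.7]
wrist b01 [ 1.2 -1.2]
wrist b11 [1.  1.4]
wrist b10 [-0.8  0.6]
wrist s-1-1 [ 0.4 -0.1]
wrist s-11 [-0.  -0.5]
wrist s11 [0.9 0.3]
wrist s1-1 [-0.5 -0.8]
wrist tip [-0.4  1.1]
top b11 [-0.3 -0.9]
top b10 [0.8 0.1]
top b00 [-0.1  0.6]
top b01 [-0.5 -0. ]
side tip [-0.1  0.3]
[ 0.6462 -0.2113 -0.4215 -0.0043  0.076  -0.633  -0.7447 -0.368   1.0186] -24.15143431846171
{'O': array([ 0.6462, -0.2113,  0.    ]), 'seat': array([ 0.6423, -0.2095,  0.076 ]), 'tip': array([ 0.6326, -0.2052,  0.0987]), 'axis': array([-0.3856,  0.1729,  0.9063])}
```

```bash
sed -e "s/x,y,yaw,sx,sz=v\[:5\]/x,y,yaw,sx,sz=v[:5]; sz=.082/" fit.py > fit2.py; python3 fit2.py | tail -14
```

```text
wrist b11 [0.9 1.4]
wrist b10 [-0.9  0.6]
wrist s-1-1 [-0.3 -0.3]
wrist s-11 [ 0.7 -0.7]
wrist s11 [1.7 0.6]
wrist s1-1 [-1.2 -0.5]
wrist tip [-0.3  0.9]
top b11 [-0.3 -0.9]
top b10 [0.8 0.1]
top b00 [-0.1  0.6]
top b01 [-0.5 -0. ]
side tip [-0.1 -0.2]
[ 0.6462 -0.2114 -0.4214 -0.0045  3.5049 -0.5953 -0.7273 -0.288  -0.6843] -24.141813729285225
{'O': array([ 0.6462, -0.2114,  0.    ]), 'seat': array([ 0.6421, -0.2096,  0.082 ]), 'tip': array([ 0.6324, -0.2053,  0.1047]), 'axis': array([-0.3857,  0.1728,  0.9063])}
```

Run:
```python
from h import *
o=obs(); im=read_camera('wrist'); print(o['tool_pos'],o['time_s']); save('w12.png',im[190:320,200:320],5)
```

```text
[ 0.69949317 -0.24433513  0.22478536] 9.325
```

View pics/w12.png

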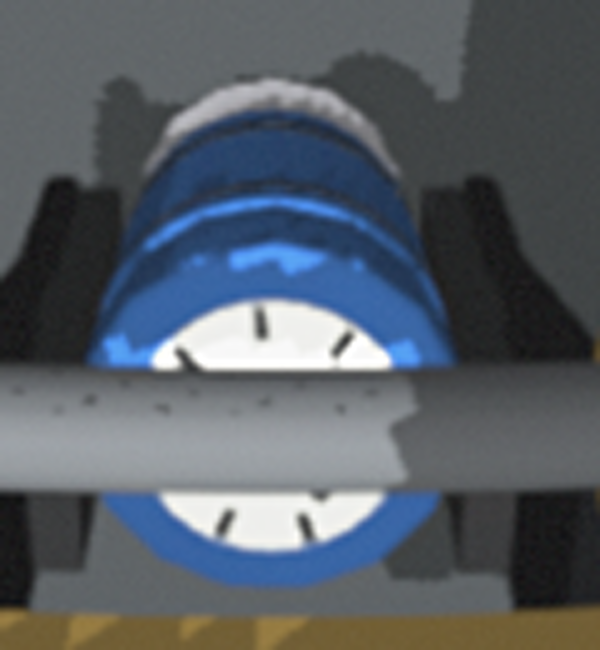

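Run:
```python
from h import *
o=obs(); Rt,t=tool(o)
def tp(px,x):
    a,d=ray('wrist',px,o); a=Rt.T@(a-t); d=Rt.T@d; return a+d*(x-a[0])/d[0]
for h in (.047,.051,.055):
    m=h-.0187
    D=tp((254.4,275),m-.078); L=tp((254.6,205.6),m-.006); 
    print(h,D.round(4),L.round(4),'lip centre z',round(L[2]+.018,4),'tilt',np.degrees(np.arctan2(D[2]-L[2]-.018,.072)).round(1))
    for Dp in (298,552): print(tp((254.4,190+Dp/5),m-.078).round(4))
```

```text
0.047 [-0.0497 -0.0009 -0.0072] [ 0.0223 -0.0007 -0.0146] lip centre z 0.0034 tilt -8.4
[-0.0497 -0.0009 -0.0199]
[-0.0497 -0.0009  0.007 ]
0.051 [-0.0457 -0.0009 -0.0047] [ 0.0263 -0.0007 -0.0132] lip centre z 0.0048 tilt -7.5
[-0.0457 -0.0009 -0.0178]
[-0.0457 -0.0009  0.01  ]
0.055 [-0.0417 -0.0009 -0.0021] [ 0.0303 -0.0007 -0.0118] lip centre z 0.0062 tilt -6.6
[-0.0417 -0.0009 -0.0157]
[-0.0417 -0.0009  0.0131]
```

```bash
python3 -m pendant '{"xyz":[[-0.024,0.0137,-0.01],[-0.024,0.0137,-0.02],[-0.023,0.013,-0.02],[0,0,-0.01],[0,0,0]],"turn":[-0.012,-0.011,0,0,0]}' 0 20
python3 - <<'E'
from h import *
read_camera('wrist')
o=obs(); im=read_camera('wrist'); save('w13.png',im[140:320,160:360],3.3); Rt,t=tool(o); print(t,o['time_s'],o['force']);print(Rt.round(3))
m=Rt@np.array([.0325,-.0008,.0055])+t; print('mouth',m.round(4), 'tip-mouth',(np.array([.632,-.205,.1056])-m).round(4))
im=read_camera('side'); save('s13.png',im[120:240,200:340],5)
E
```

```text
time_s: 10.0
tool_pos: [0.627, -0.2036, 0.1641]
tool_rot: [161.6, 88.5, 137.3]
force: [-0.5, -0.1, -0.6]
grip_width: 0.0358
[ 0.62731991 -0.20386799  0.16461394] 10.05 [-0.73871638  0.45106045 -1.47980795]
[[-0.019  0.411  0.912]
 [ 0.018  0.912 -0.41 ]
 [-1.     0.008 -0.024]]
mouth [ 0.6314 -0.2063  0.132 ] tip-mouth [ 0.0006  0.0013 -0.0264]
```

View pics/s13.png

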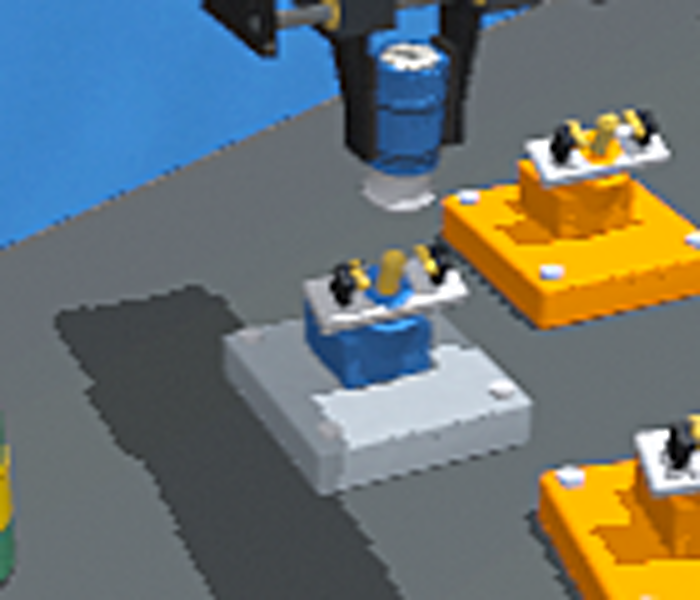

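View pics/w13.png

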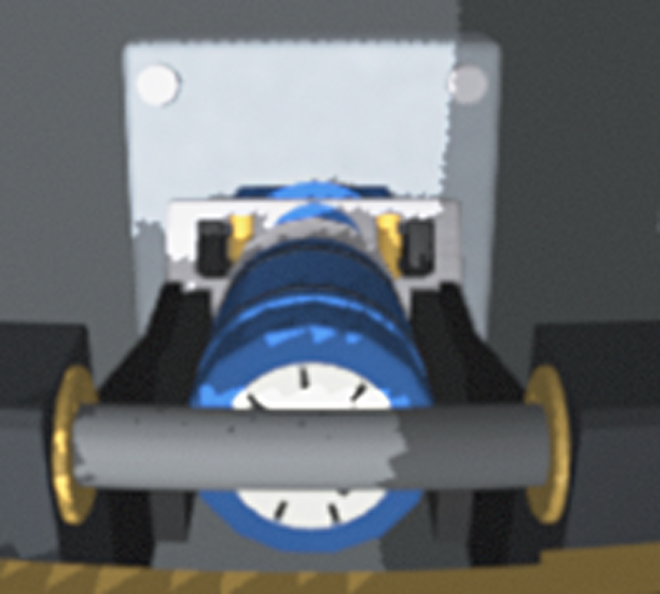

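Run:
```python
from h import *
for p in ([.6314,-.2063,.132],[.632,-.205,.1056],[.6324,-.2048,.132]): print(((np.array(w2p('side',p))-[200,120])*5).round(0))
o=obs(); print(o['tool_pos'])
```

```text
[395. 199.]
[392. 248.]
[391. 200.]
[ 0.62786158 -0.20438856  0.16517171]
```

```bash
python3 -m pendant '{"xyz":[[0.001,0.0015,-0.006],[0,0,-0.012],[0,0,-0.008],[0,0,0]],"turn":[0,0,0,0]}' 0 10
python3 - <<'E'
from h import *
read_camera('wrist')
o=obs(); im=read_camera('wrist'); save('w14.png',im[140:320,160:360],3.3); Rt,t=tool(o); print(t,o['time_s'],o['force']);print(Rt.round(3))
m=Rt@np.array([.0325,-.0008,.0055])+t; print('mouth',m.round(4), 'tip-mouth',(np.array([.632,-.205,.1056])-m).round(4))
im=read_camera('side'); save('s14.png',im[120:240,200:340],5)
E
```

```text
time_s: 10.65
tool_pos: [0.6299, -0.2038, 0.1376]
tool_rot: [161.4, 88.7, 137.1]
force: [-0.3, 0.0, -0.8]
grip_width: 0.0362
[ 0.63007293 -0.20388237  0.13802077] 10.7 [ 0.19495588 -0.39002852 -1.22664517]
[[-0.016  0.411  0.911]
 [ 0.016  0.911 -0.411]
 [-1.     0.008 -0.021]]
mouth [ 0.6342 -0.2064  0.1054] tip-mouth [-0.0022  0.0014  0.0002]
```

View pics/s14.png

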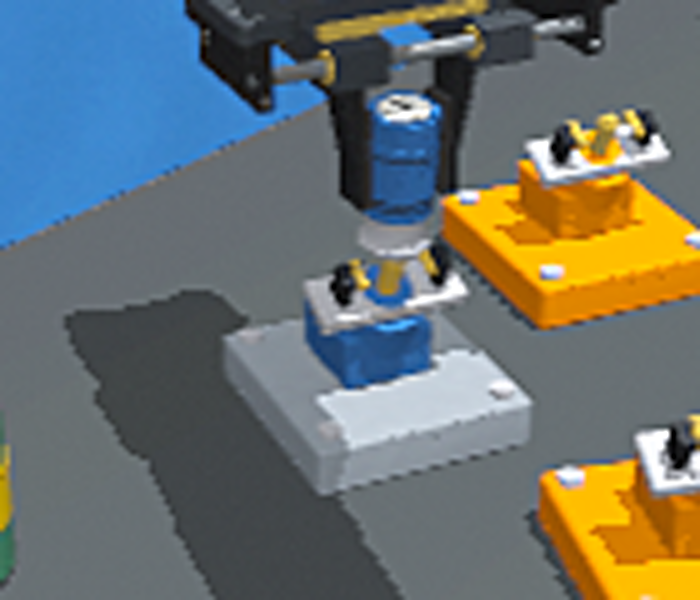

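View pics/w14.png

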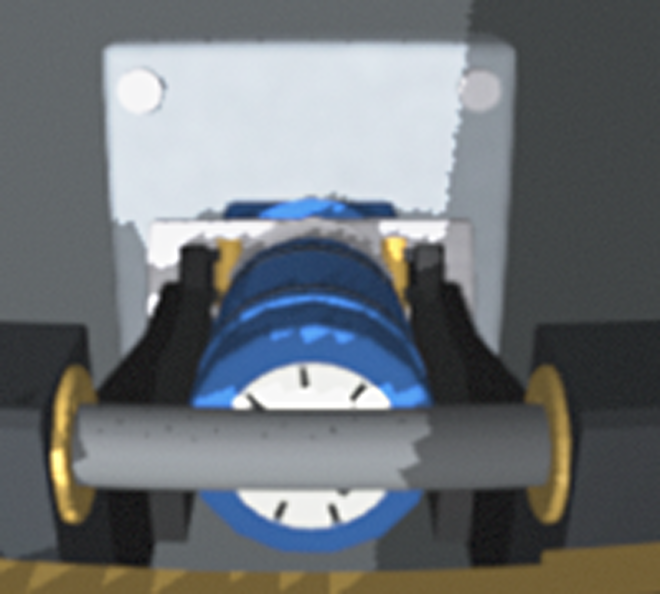

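```bash
python3 -m pendant '{"xyz":[[0,0,-0.004],[0,0,-0.004]],"turn":[0,0]}' 0 10
python3 - <<'E'
from h import *
o=obs(); im=read_camera('wrist'); save('w15.png',im[140:320,160:360],3.3); Rt,t=tool(o); print(t,o['time_s'],o['force']);print(Rt.round(3))
im=read_camera('side'); save('s15.png',im[120:240,200:340],5)
E
```

```text
time_s: 11.05
tool_pos: [0.6307, -0.204, 0.1316]
tool_rot: [156.1, 88.8, 131.9]
force: [-3.0, 1.2, 0.5]
grip_width: 0.0358
[ 0.63074858 -0.20404183  0.13162771] 11.05 [-3.02097176  1.15526425  0.48956404]
[[-0.014  0.411  0.911]
 [ 0.016  0.911 -0.411]
 [-1.     0.008 -0.019]]
```

View pics/s15.png

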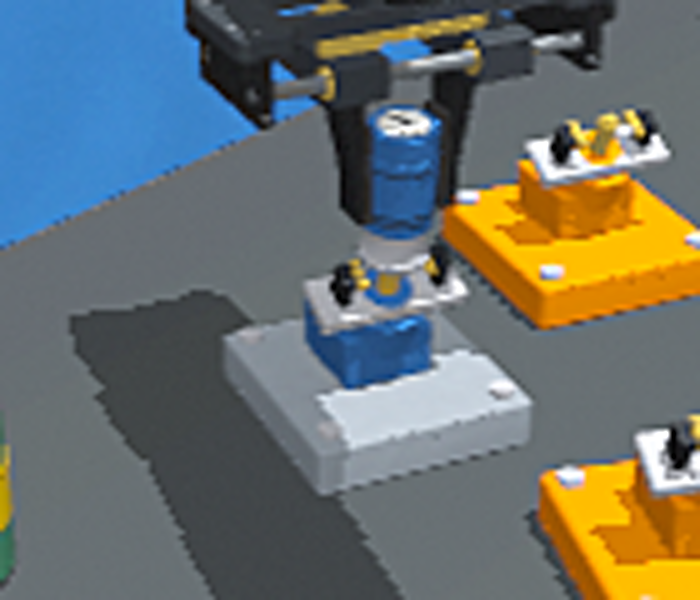

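View pics/w15.png

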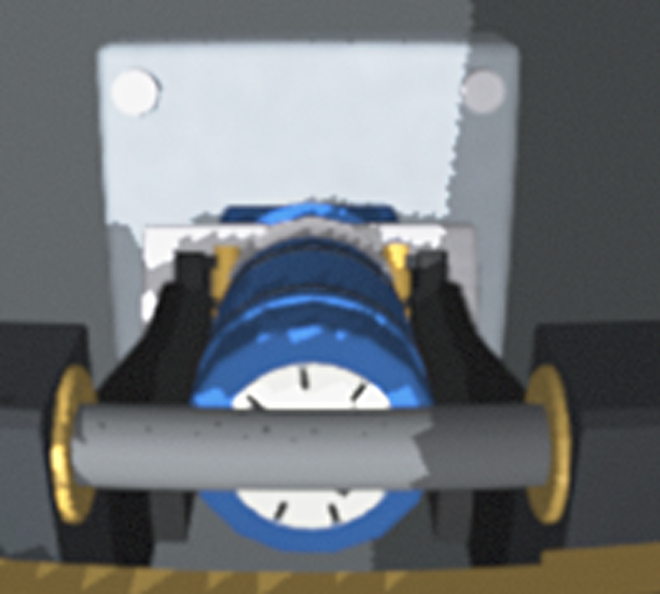

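```bash
python3 -m pendant '{"xyz":[[-0.0055,0.0023,-0.002],[-0.0055,0.0023,-0.002]],"turn":[0,0]}' 0 6
python3 - <<'E'
from h import *
o=obs(); im=read_camera('wrist'); save('w16.png',im[140:320,160:360],3.3); Rt,t=tool(o); print(t,o['time_s'],o['force']);print(Rt.round(3))
im=read_camera('side'); save('s16.png',im[120:240,200:340],5)
E
```

```text
time_s: 11.4
tool_pos: [0.6209, -0.1999, 0.1276]
tool_rot: [151.2, 89.0, 126.9]
force: [2.6, -1.6, -0.8]
grip_width: 0.0355
[ 0.62086941 -0.19990631  0.12764302] 11.4 [ 2.57210778 -1.58394684 -0.80148564]
[[-0.01   0.411  0.911]
 [ 0.014  0.911 -0.411]
 [-1.     0.008 -0.015]]
```

View pics/s16.png

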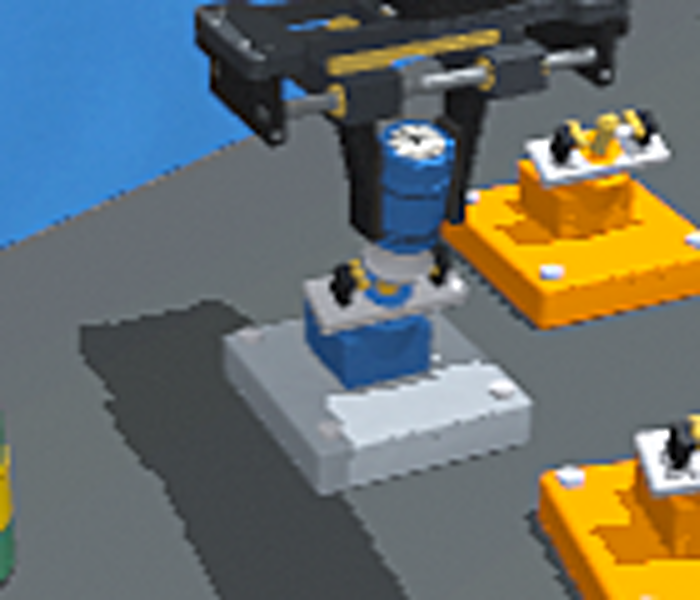

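View pics/w16.png

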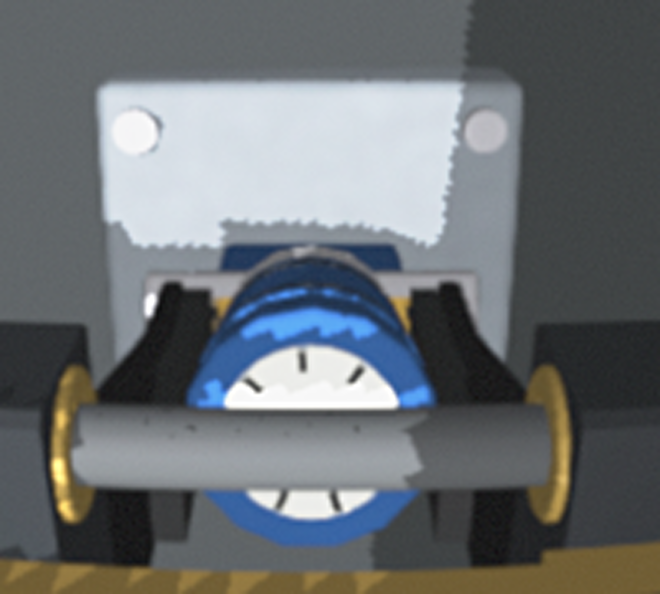

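```bash
python3 -m pendant '{"xyz":[[-0.0055,0.0023,-0.002]],"turn":[0]}' 0 6
python3 - <<'E'
from h import *
o=obs(); im=read_camera('wrist'); save('w17.png',im[140:320,160:360],3.3); Rt,t=tool(o); print(t,o['time_s'],o['force']);print(Rt.round(3))
im=read_camera('side'); save('s17.png',im[120:240,200:340],5)
G=t-Rt[:,0]*.0187; S=np.array([.642,-.2095,.082]); a=np.array([-.3857,.1728,.9063]); v=G-S; print('along',v@a,'perp',(v-a*(v@a)).round(4))
E
```

```text
time_s: 11.62
tool_pos: [0.6153, -0.1974, 0.1258]
tool_rot: [149.7, 89.0, 125.4]
force: [2.1, -0.5, -1.1]
grip_width: 0.0357
[ 0.61527415 -0.19739052  0.12578842] 11.625 [ 2.14714404 -0.47233743 -1.12440217]
[[-0.01   0.411  0.911]
 [ 0.014  0.911 -0.411]
 [-1.     0.009 -0.015]]
along 0.0689152655562951 perp [ 0.     -0.0001  0.    ]
```

View pics/s17.png

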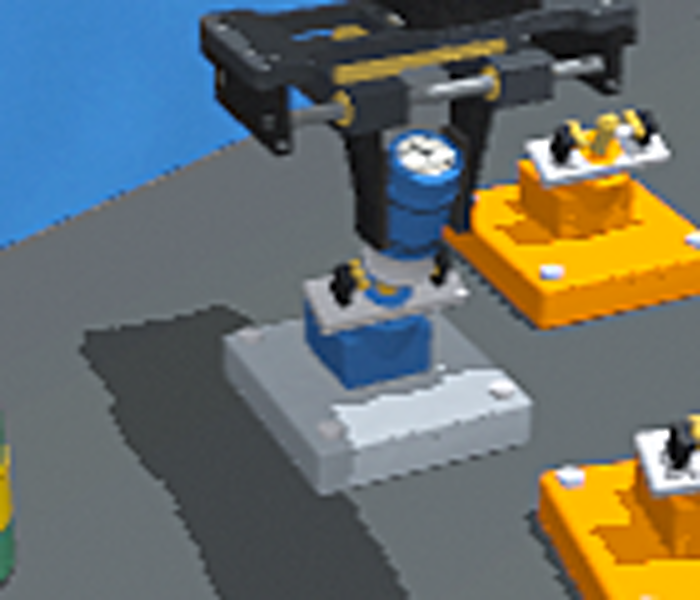

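View pics/w17.png

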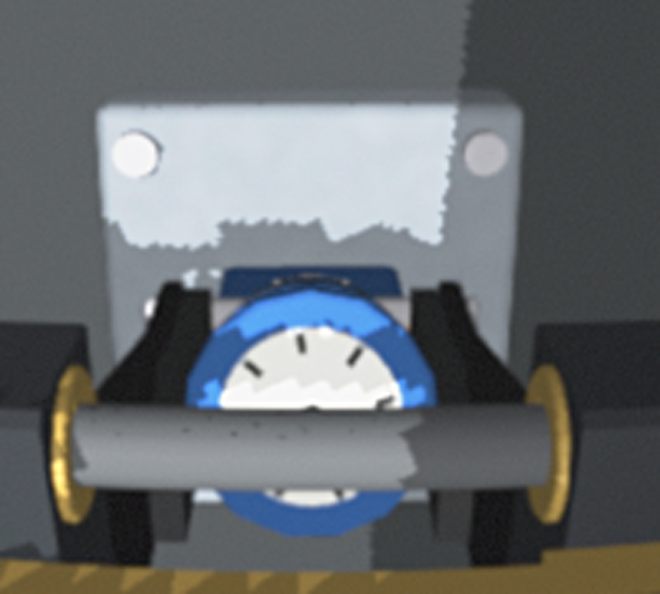

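```bash
cat > dial.py <<'E'
from h import *
import sys
o=obs(); Rt,t=tool(o)
S=np.array([.642,-.2095,.082]); a=np.array([-.3857,.1728,.9063]); d=np.array([-.9126,.409,0]); y=np.array([.409,.9126,0]); e=np.cross(y,a)
def rep(side,wr):
    rs=[ray('side',side,o),ray('wrist',wr,o)]; D=tri(rs); G=t-Rt[:,0]*.0187
    print('D',D.round(4),'gap',[round(float(np.linalg.norm(np.cross(D-p,q)))*1000,1) for p,q in rs])
    for n,v in(('dial',D-S),('G',G-S)): print(n,'a,e(+=away),y mm',(np.array([v@a,v@e,v@y])*1000).round(1))
    u=D-G; print('G->D tilt',np.degrees(np.arctan2(u@d,u[2])).round(1),'len',np.linalg.norm(u).round(4))
rep(*eval(sys.argv[1]))
E
python3 dial.py "(285.6,151),(254.5,266.4)"
```

```text
D [ 0.6057 -0.1961  0.1678] gap [2.0, 2.0]
dial a,e(+=away),y mm [94.1  1.3 -2.6]
G a,e(+=away),y mm [69.1 -1.2 -0. ]
G->D tilt 19.4 len 0.0253
```

```bash
python3 -m pendant '{"xyz":[[0.0005,-0.0002,-0.0036],[0.001,-0.0005,-0.0036]],"turn":[0,0]}' 0 20
python3 - <<'E'
from h import *
o=obs(); im=read_camera('wrist'); save('w18.png',im[140:320,160:360],3.3); Rt,t=tool(o); print(t,o['time_s'],o['force']);print(Rt.round(3))
im=read_camera('side'); save('s18.png',im[130:220,230:330],7)
E
```

```text
time_s: 11.98
tool_pos: [0.6162, -0.1974, 0.1208]
tool_rot: [147.2, 88.9, 122.9]
force: [-4.6, 2.2, 15.3]
grip_width: 0.0357
[ 0.6162005  -0.19742421  0.12081205] 11.975 [-4.60685892  2.24500395 15.33479182]
[[-0.01   0.411  0.912]
 [ 0.016  0.912 -0.411]
 [-1.     0.01  -0.016]]
```

View pics/s18.png

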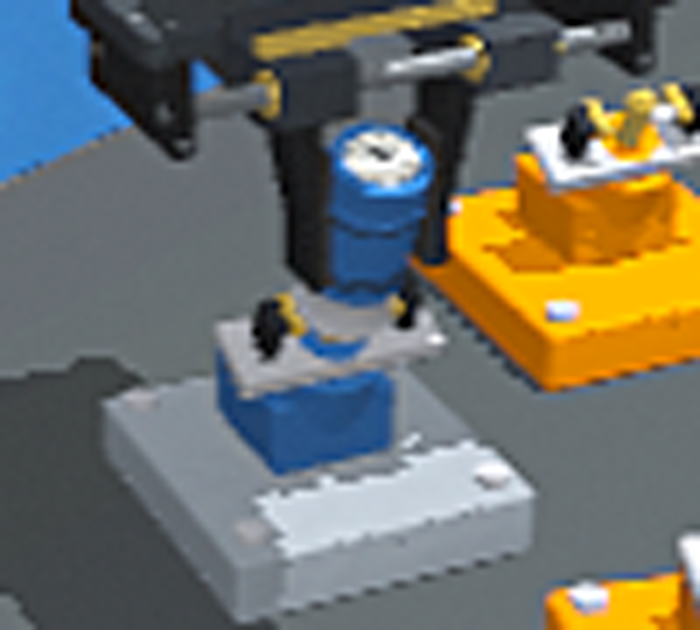

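View pics/w18.png

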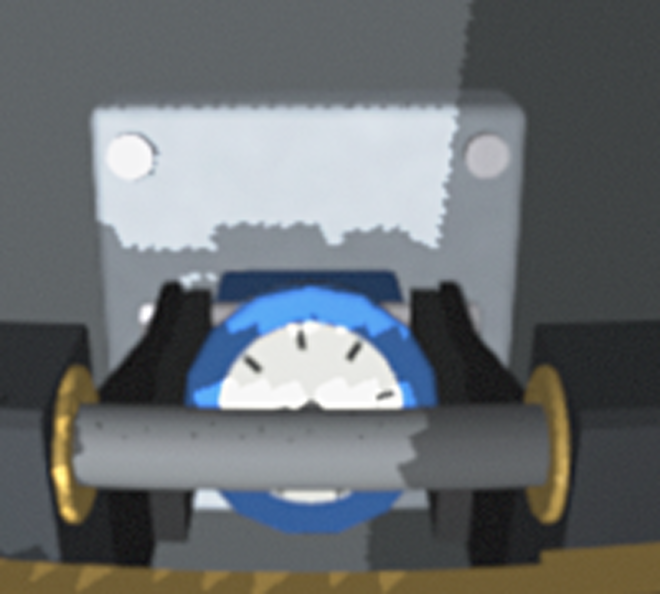

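```bash
python3 -m pendant '{"xyz":[[0.0012,-0.0005,-0.003],[0.0014,-0.0006,-0.0035]],"turn":[0,0]}' 0 40
python3 - <<'E'
from h import *
o=obs(); im=read_camera('wrist'); save('w19.png',im[140:320,160:360],3.3); Rt,t=tool(o); print(t,o['time_s'],o['force'],o['grip_width']);print(Rt.round(3))
im=read_camera('side'); save('s19.png',im[130:220,230:330],7)
E
python3 dial.py "(285.6,151),(254.5,266.4)"
```

```text
time_s: 12.32
tool_pos: [0.6183, -0.1985, 0.1159]
tool_rot: [147.0, 88.8, 122.8]
force: [-0.9, 1.0, 5.0]
grip_width: 0.0354
[ 0.61832418 -0.19854951  0.11585538] 12.325 [-0.87958998  1.0462969   5.04263737] 0.035430889692659416
[[-0.011  0.411  0.911]
 [ 0.017  0.911 -0.411]
 [-1.     0.011 -0.017]]
D [ 0.6047 -0.1954  0.1682] gap [1.6, 1.6]
dial a,e(+=away),y mm [95.   0.4 -2.4]
G a,e(+=away),y mm [57.4 -1.2  0.1]
G->D tilt 22.5 len 0.0376
```

View pics/s19.png

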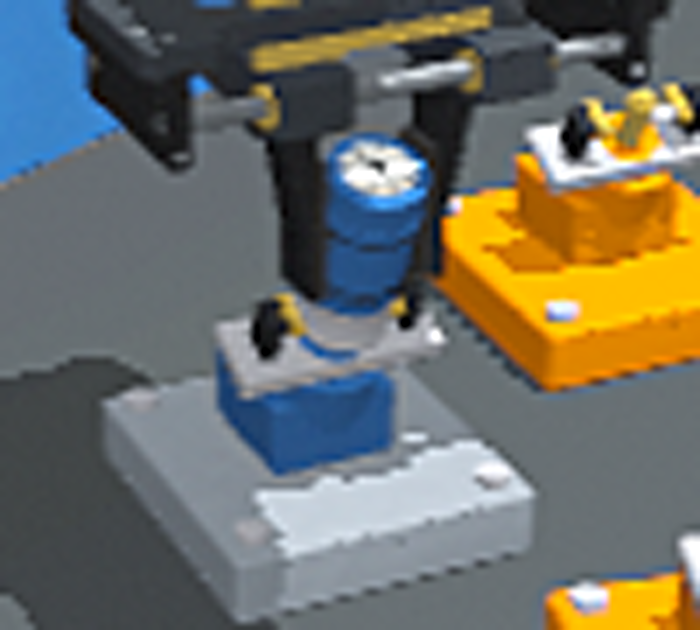

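View pics/w19.png

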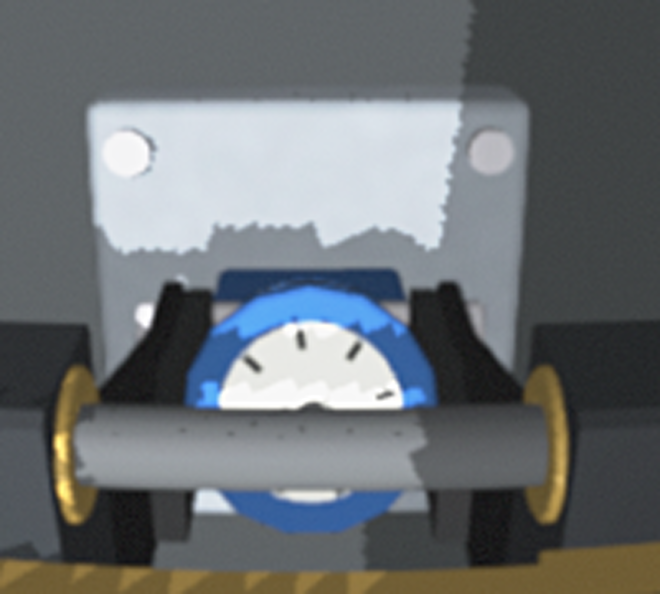

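```bash
python3 -m pendant '{"xyz":[[0.0014,-0.0006,-0.0035],[0.0014,-0.0006,-0.0035]],"turn":[0,0]}' 0 50
python3 - <<'E'
from h import *
o=obs(); im=read_camera('wrist'); save('w20.png',im[140:320,160:360],3.3); Rt,t=tool(o); print(t,o['time_s'],o['force'],o['grip_width']);print(Rt.round(3))
im=read_camera('side'); save('s20.png',im[130:220,230:330],7)
S=np.array([.642,-.2095,.082]); a=np.array([-.3857,.1728,.9063]);print((t-Rt[:,0]*.0187-S)@a)
E
```

```text
time_s: 12.68
tool_pos: [0.6209, -0.1998, 0.1097]
tool_rot: [148.5, 88.8, 124.2]
force: [-8.9, 4.1, 24.5]
grip_width: 0.0351
[ 0.62094113 -0.19975853  0.10967964] 12.675 [-8.92135525  4.07681308 24.45782391] 0.035133056228428085
[[-0.012  0.411  0.911]
 [ 0.018  0.911 -0.411]
 [-1.     0.011 -0.019]]
0.051689065812724734
```

View pics/s20.png

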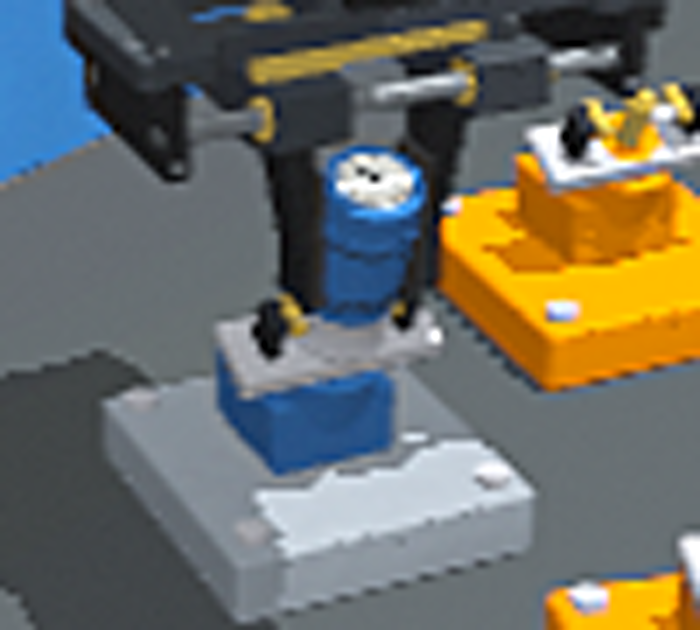

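View pics/w20.png

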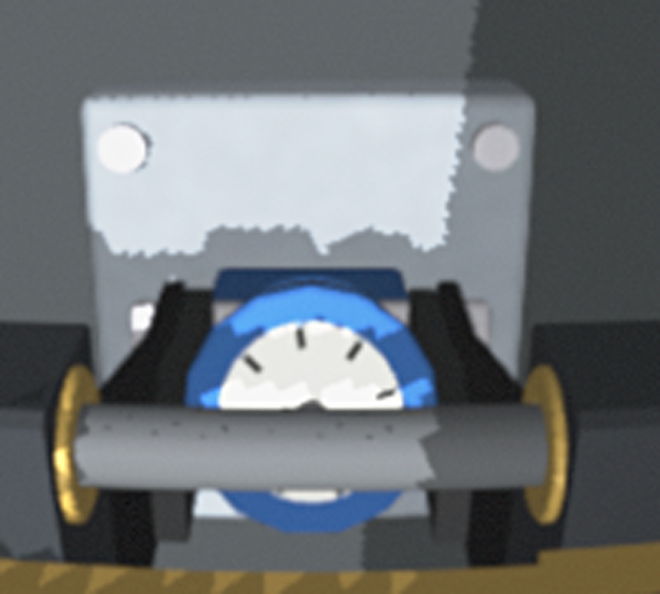

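```bash
python3 dial.py "(283.6,156),(254.5,265.5)"
python3 - <<'E'
from h import *
o=obs(); print(o['force'],o['time_s'],o['tool_pos'],o['wrist_torque'])
S=np.array([.642,-.2095,.082]); a=np.array([-.3857,.1728,.9063])
for s in (0,.003,.006): print(s,((np.array(w2p('side',S+a*(.078+s)))-[230,130])*7).round(), ((np.array(w2p('wrist',S+a*(.078+s),o))-[160,140])*3.3).round())
E
```

```text
D [ 0.6131 -0.1989  0.1514] gap [1.5, 1.5]
dial a,e(+=away),y mm [75.9  1.4 -2.1]
G a,e(+=away),y mm [51.9 -1.1  0.1]
G->D tilt 19.0 len 0.0242
[-5.04574506  1.70156734 12.21438677] 12.775 [ 0.6209233  -0.19972185  0.10987241] [ 0.43911616  0.98227239 -0.00707378]
0 [369. 181.] [319. 398.]
0.003 [370. 175.] [320. 399.]
0.006 [372. 169.] [320. 401.]
```

```bash
python3 -m pendant '{"xyz":[[0.0012,-0.0005,-0.0027],[0.0012,-0.0005,-0.0027]],"turn":[0,0]}' 0 55
python3 - <<'E'
from h import *
S=np.array([.642,-.2095,.082]); a=np.array([-.3857,.1728,.9063])
for i in range(6):
    o=obs(); Rt,t=tool(o); print(round(o['time_s'],3),o['force'].round(1),'ax',round(o['force']@a,1),((t-Rt[:,0]*.0187-S)@a).round(4),o['wrist_torque'].round(2)); im=read_camera('wrist' if i%2 else 'side')
E
```

```text
time_s: 13.02
tool_pos: [0.621, -0.1999, 0.1099]
tool_rot: [150.1, 88.4, 125.8]
force: [-9.3, 3.2, 19.2]
grip_width: 0.0352
13.025 [-9.3  3.2 19.2] ax 21.5 0.0518 [0.77 1.87 0.03]
13.075 [-8.6  3.8 18.5] ax 20.8 0.0518 [0.78 1.74 0.04]
13.125 [-9.1  3.6 18.4] ax 20.8 0.0518 [ 0.73  1.81 -0.01]
13.175 [-8.7  3.8 19.7] ax 21.9 0.0518 [ 0.75  1.8  -0.02]
13.225 [-8.5  3.9 18.5] ax 20.8 0.0518 [0.82 1.77 0.01]
13.275 [-8.2  3.6 18.1] ax 20.2 0.0518 [0.74 1.79 0.02]
```

Run:
```python
from h import *
im=read_camera('side'); save('s21.png',im[140:195,255:310],12)
im=read_camera('wrist'); save('w21.png',im[200:320,180:330],5)
```

```text
(no output)
```

View pics/s21.png

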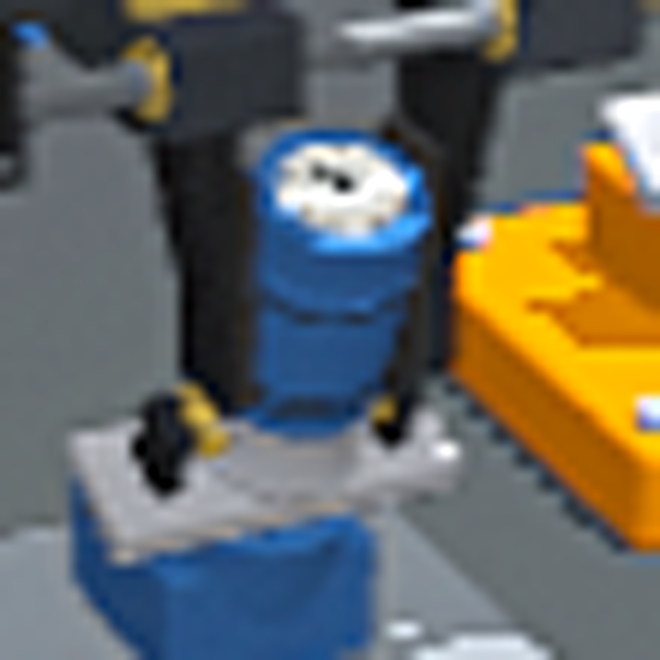

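View pics/w21.png

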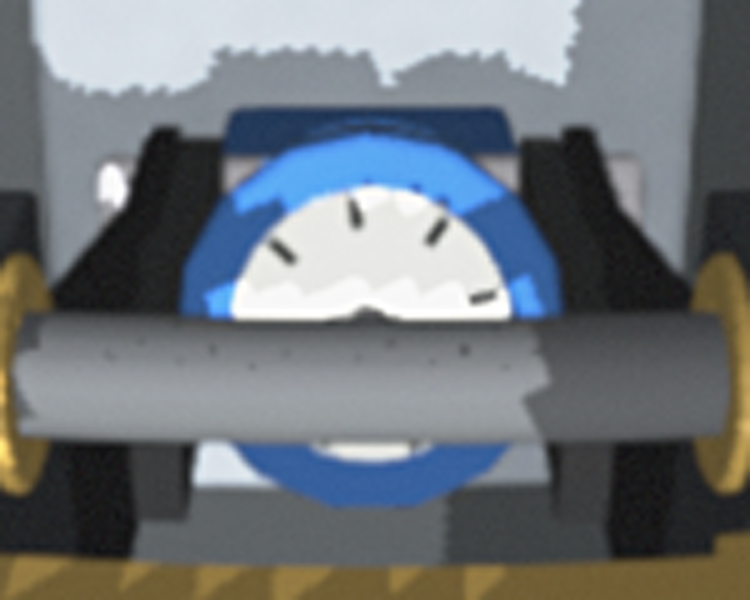

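```bash
cat > ring.py <<'E'
from h import *
from scipy.optimize import least_squares
o=obs()
Wp=[(182,320),(561,320),(370,135),(367,507),(240,190),(500,190),(235,450),(497,450)]
Sp=[(256,185),(431,205),(320,128),(350,253)]
phi=np.linspace(0,2*np.pi,361)
d=np.array([-.9126,.409,0]); y=np.array([.409,.9126,0])
def ring(v):
    D=v[:3]; th,ps=v[3],v[4]
    n=np.array([0,0,1])*np.cos(th)+d*np.sin(th); n=n+y*ps; n/=np.linalg.norm(n)
    u=np.cross(y,n); u/=np.linalg.norm(u); w=np.cross(n,u)
    return D+.018*(np.cos(phi)[:,None]*u+np.sin(phi)[:,None]*w)
def sd(P,p):
    P=np.array(P); i=np.argmin(((P-p)**2).sum(1)); c=P.mean(0); n=(P[i]-c)/np.linalg.norm(P[i]-c); return (np.array(p)-P[i])@n
def res(v):
    Rg=ring(v); out=[]
    for c,L,k,off,b in(('wrist',Wp,5,(180,200),0),('side',Sp,12,(255,140),1)):
        P=[np.array(w2p(c,q,o))+b*np.array(v[5:7]) for q in Rg]
        out+=[sd(P,(p[0]/k+off[0],p[1]/k+off[1])) for p in L]
    return np.array(out+[v[5]/1.,v[6]/1.,v[4]/.03])
r=least_squares(res,[.613,-.199,.152,.4,0,0,0],x_scale=[.01,.01,.01,.1,.1,1,1],diff_step=1e-3); print(r.x.round(4),np.degrees(r.x[3:5]).round(1)); print(r.fun.round(2))
for th in (15,20,25,30):
    q=least_squares(lambda v:res(np.r_[v[:3],np.radians(th),v[3:]]),np.delete(r.x,3),x_scale=[.01,.01,.01,.1,1,1],diff_step=1e-3); print(th,q.cost.round(3),q.x[:3].round(4))
S=np.array([.642,-.2095,.082]); a=np.array([-.3857,.1728,.9063]); print((S+a*.078).round(4))
E
python3 ring.py
```

```text
Traceback (most recent call last):
  File "ring.py", line 21, in <module>
    r=least_squares(res,[.613,-.199,.152,.4,0,0,0],x_scale=[.01,.01,.01,.1,.1,1,1],diff_step=1e-3); print(r.x.round(4),np.degrees(r.x[3:5]).round(1)); print(r.fun.round(2))
  File "ring.py", line 18, in res
    P=[np.array(w2p(c,q,o))+b*np.array(v[5:7]) for q in Rg]
                ~~~^^^^^^^
  File "h.py", line 14, in w2p
    P=camera_params(cam)
ValueError: time passes only in moves, steps and waits
```

```bash
sed -i '2a import functools\ncamera_params=functools.lru_cache(None)(camera_params)' h.py; sed -i '2,4{/^import functools/d;/^camera_params=/d}' h.py; sed -i 's/^from scipy.spatial.*/&\nimport functools\ncamera_params=functools.lru_cache(None)(camera_params)/' h.py; head -6 h.py; python3 ring.py; python3 -c "
from h import *
print(obs()['time_s'],obs()['force'])"
```

```text
import numpy as np, cv2
from cell import readout, read_camera, camera_params, sign_off, spot_in, pinpoint, env
from scipy.spatial.transform import Rotation as R
import functools
camera_params=functools.lru_cache(None)(camera_params)
def obs(): return readout.get_obs()
[ 0.616  -0.1994  0.1486  0.32    0.002   0.9222 -0.3433] [18.3  0.1]
[-0.29  0.52  0.37  0.46 -0.41 -0.38 -0.03 -0.91 -0.69  0.35  0.28 -0.17
  0.92 -0.34  0.07]
15 1.977 [ 0.6157 -0.1992  0.1495]
20 1.806 [ 0.616  -0.1994  0.1484]
25 2.276 [ 0.6162 -0.1994  0.1478]
30 2.913 [ 0.6161 -0.1994  0.1476]
[ 0.6119 -0.196   0.1527]
13.425 [-8.77256913  3.64675893 18.87192703]
```

```bash
python3 -m pendant '{"xyz":[[-0.0017,0.0008,-0.0025],[-0.0017,0.0008,-0.0025]],"turn":[0,0]}' 0 22
python3 - <<'E'
from h import *
S=np.array([.642,-.2095,.082]); a=np.array([-.3857,.1728,.9063]); y=np.array([.409,.9126,0]); e=np.cross(y,a)
for i in range(3):
    o=obs(); Rt,t=tool(o); v=t-Rt[:,0]*.0187-S; print(round(o['time_s'],3),o['force'].round(1),'ax',round(o['force']@a,1),'e',round(o['force']@e,1),(v@a).round(4),(v@e).round(4),(v@y).round(4),o['wrist_torque'].round(2)); im=read_camera('wrist' if i%2 else 'side')
    if i%2: save('w22.png',im[200:320,180:330],5)
    else: save('s22.png',im[140:195,255:310],12)
E
```

```text
time_s: 13.68
tool_pos: [0.6206, -0.1997, 0.1098]
tool_rot: [135.8, 88.7, 111.5]
force: [1.3, -0.7, 9.7]
grip_width: 0.0357
13.675 [ 1.3 -0.7  9.7] ax 8.1 e 5.4 0.052 -0.0014 -0.0001 [-0.12 -0.37  0.  ]
13.725 [-0.3 -0.6  9. ] ax 8.2 e 3.8 0.052 -0.0014 -0.0001 [-0.09 -0.33  0.04]
13.775 [ 1.   0.1 10.1] ax 8.8 e 5.0 0.0519 -0.0014 -0.0001 [-0.1  -0.27  0.07]
```

View pics/s22.png

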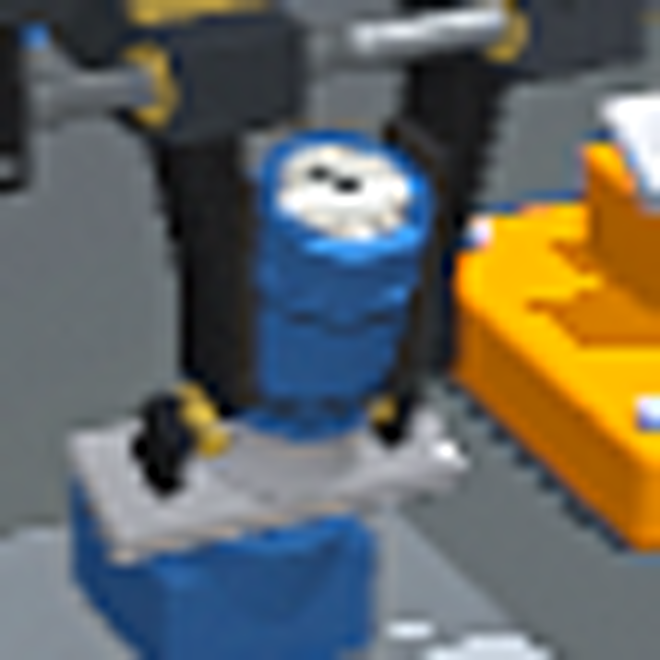

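View pics/w22.png

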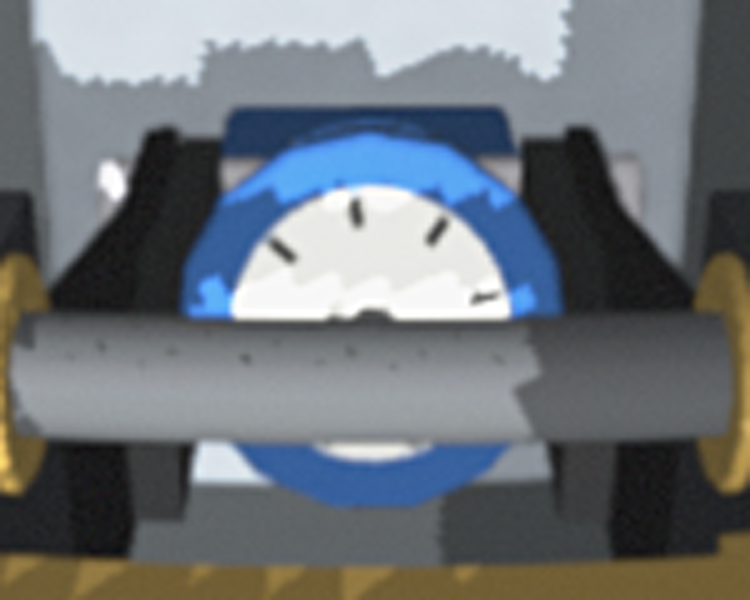

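Run:
```python
from h import *
o=obs()
S=np.array([.642,-.2095,.082]); a=np.array([-.3857,.1728,.9063]); y=np.array([.409,.9126,0]); e=np.cross(y,a)
c=lambda p:(np.array(w2p('side',p))-[255,140])*12
w=lambda p:(np.array(w2p('wrist',p,o))-[180,200])*5
for dth in (0,-3,-6):
  for s in (0,.001,.003):
    t=np.radians(dth); ax=a*np.cos(t)-e*np.sin(t)
    D=S+a*s+ax*.078; print(dth,s,'side dial',c(D).round(),'wrist',w(D).round())
for i in(-1,1):
  for k in(-1,1): print('bar',i,k,c(S+e*.015*i+y*.04*k).round())
```

```text
0 0 side dial [332. 189.] wrist [387. 307.]
0 0.001 side dial [333. 186.] wrist [387. 308.]
0 0.003 side dial [335. 179.] wrist [388. 310.]
-3 0 side dial [323. 175.] wrist [387. 351.]
-3 0.001 side dial [324. 171.] wrist [387. 352.]
-3 0.003 side dial [327. 165.] wrist [388. 355.]
-6 0 side dial [315. 161.] wrist [387. 395.]
-6 0.001 side dial [316. 157.] wrist [388. 396.]
-6 0.003 side dial [318. 151.] wrist [388. 399.]
bar -1 -1 [454. 448.]
bar -1 1 [109. 527.]
bar 1 -1 [397. 341.]
bar 1 1 [ 56. 416.]
```

```bash
cat > st.py <<'E'
from h import *
import sys
S=np.array([.642,-.2095,.082]); a=np.array([-.3857,.1728,.9063]); y=np.array([.409,.9126,0]); e=np.cross(y,a)
for i in range(2):
    o=obs(); Rt,t=tool(o); v=t-Rt[:,0]*.0187-S; print(round(o['time_s'],3),'ax',round(o['force']@a,1),'Fe',round(o['force']@e,1),'Fy',round(o['force']@y,1),'a,e,y',(v@a*1e3).round(1),(v@e*1e3).round(1),(v@y*1e3).round(1),o['wrist_torque'].round(2),'toolx',Rt[:,0].round(3),round(o['grip_width'],4)); im=read_camera('wrist' if i%2 else 'side')
    if i%2: save('w%s.png'%sys.argv[1],im[200:320,180:330],5)
    else: save('s%s.png'%sys.argv[1],im[140:195,255:310],12)
E
python3 -m pendant '{"xyz":[[-0.003,0.0014,-0.003],[-0.003,0.0014,-0.003]],"turn":[0,0]}' 0 8
python3 st.py 23
```

```text
time_s: 14.08
tool_pos: [0.6161, -0.1975, 0.1067]
tool_rot: [127.1, 88.8, 102.8]
force: [-0.5, 1.4, 7.4]
grip_width: 0.0359
14.075 ax 7.1 Fe 2.2 Fy 1.1 a,e,y 51.3 -7.3 -0.0 [0.11 0.19 0.05] toolx [-0.005  0.021 -1.   ] 0.0359
14.125 ax 7.1 Fe 1.2 Fy 0.4 a,e,y 51.2 -8.1 -0.1 [ 0.14  0.29 -0.01] toolx [-0.006  0.021 -1.   ] 0.0356
```

View pics/s23.png

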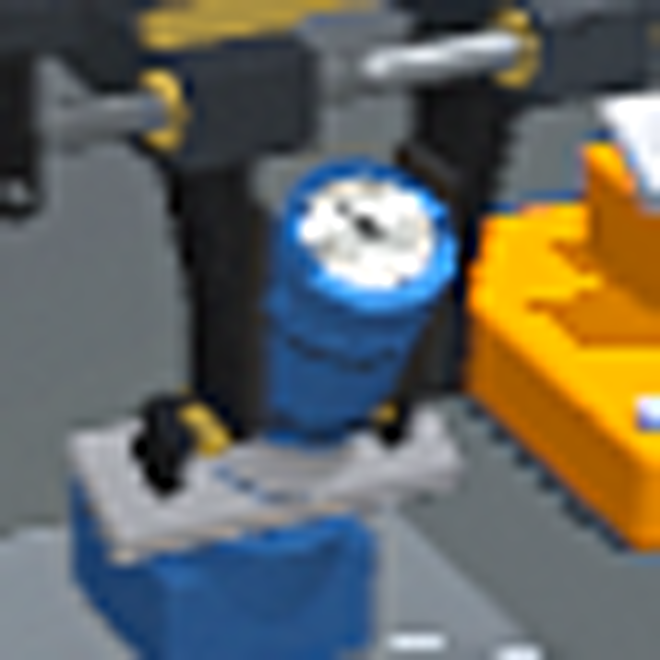

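View pics/w23.png

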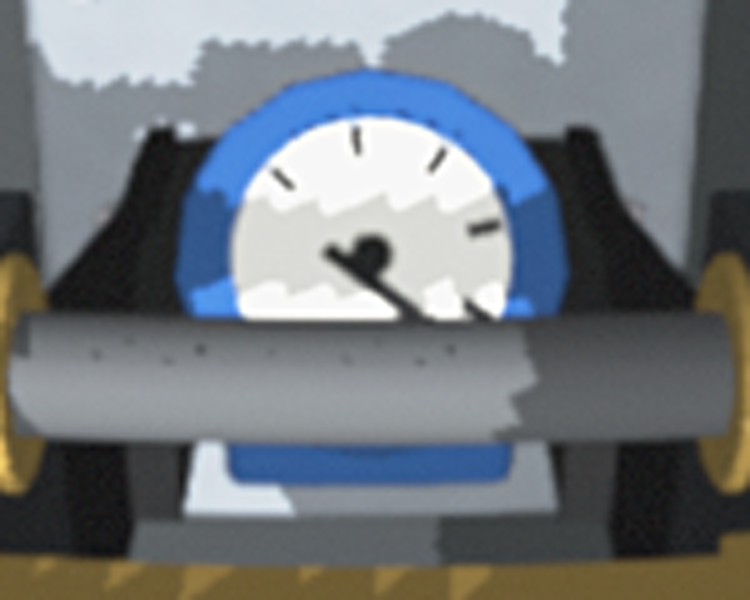

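```bash
python3 -m pendant '{"xyz":[[0.0037,-0.0016,-0.0014]],"turn":[0]}' 0 8; python3 st.py 24; python3 -m pendant '{"xyz":[[0.0037,-0.0016,-0.0014]],"turn":[0]}' 0 8; python3 st.py 25
```

```text
time_s: 14.3
tool_pos: [0.6173, -0.1981, 0.1053]
tool_rot: [137.5, 88.5, 113.3]
force: [-6.2, 1.6, 9.0]
grip_width: 0.0357
14.3 ax 10.8 Fe -1.9 Fy -1.0 a,e,y 49.4 -6.6 -0.0 [0.58 1.34 0.05] toolx [-0.01   0.023 -1.   ] 0.0357
14.35 ax 11.4 Fe -0.5 Fy -0.3 a,e,y 49.1 -6.5 -0.0 [0.52 1.17 0.07] toolx [-0.01   0.023 -1.   ] 0.0359
time_s: 14.52
tool_pos: [0.6192, -0.1989, 0.1042]
tool_rot: [143.8, 88.3, 119.5]
force: [-6.3, 2.8, 9.4]
grip_width: 0.0354
14.525 ax 11.4 Fe -2.3 Fy 0.0 a,e,y 47.5 -5.1 -0.0 [0.6  1.32 0.04] toolx [-0.015  0.026 -1.   ] 0.0354
14.575 ax 10.0 Fe -1.0 Fy -0.1 a,e,y 47.1 -4.9 -0.0 [0.56 1.23 0.01] toolx [-0.015  0.026 -1.   ] 0.0359
```

View pics/s25.png

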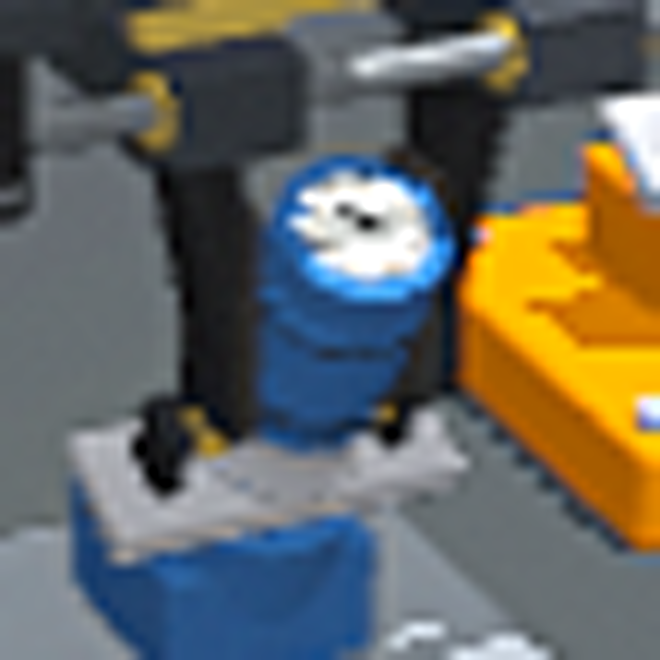

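View pics/w25.png

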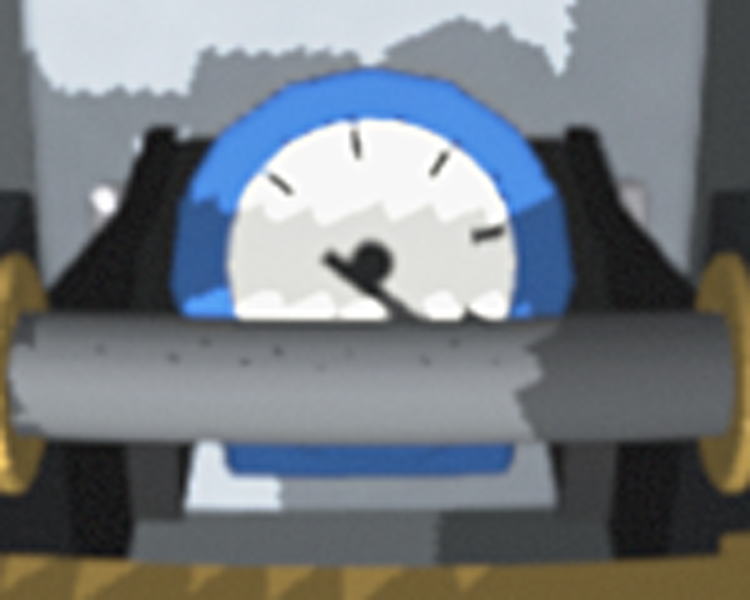

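```bash
python3 -m pendant '{"xyz":[[0.0025,-0.0011,0.0013]],"turn":[0]}' 0 10; python3 st.py 26; python3 -m pendant '{"xyz":[[0.0025,-0.0011,0.0011]],"turn":[0]}' 0 10; python3 st.py 27
```

```text
time_s: 14.75
tool_pos: [0.6193, -0.199, 0.1048]
tool_rot: [150.1, 88.0, 125.8]
force: [-6.4, 2.9, 4.1]
grip_width: 0.0357
14.75 ax 6.7 Fe -4.7 Fy 0.1 a,e,y 47.9 -4.6 -0.0 [0.65 1.34 0.04] toolx [-0.021  0.029 -0.999] 0.0357
14.8 ax 7.0 Fe -4.3 Fy -0.7 a,e,y 47.9 -4.6 -0.0 [0.59 1.22 0.02] toolx [-0.021  0.029 -0.999] 0.0357
time_s: 14.98
tool_pos: [0.6192, -0.199, 0.105]
tool_rot: [155.0, 87.6, 130.7]
force: [-4.6, 2.3, 5.9]
grip_width: 0.0356
14.975 ax 7.5 Fe -2.1 Fy 0.2 a,e,y 48.1 -4.5 -0.0 [ 0.51  1.12 -0.01] toolx [-0.027  0.031 -0.999] 0.0356
15.025 ax 6.9 Fe -3.1 Fy 0.3 a,e,y 48.0 -4.4 -0.1 [ 0.57  1.21 -0.  ] toolx [-0.027  0.031 -0.999] 0.0362
```

View pics/s27.png

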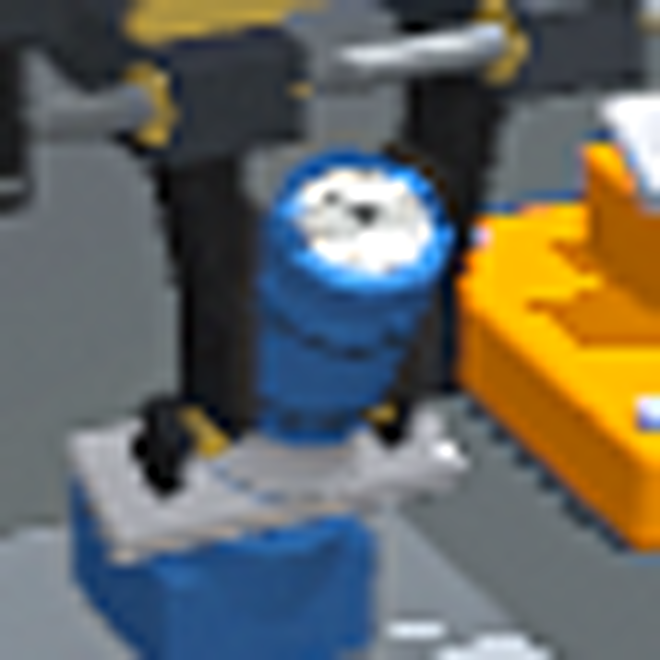

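View pics/w27.png

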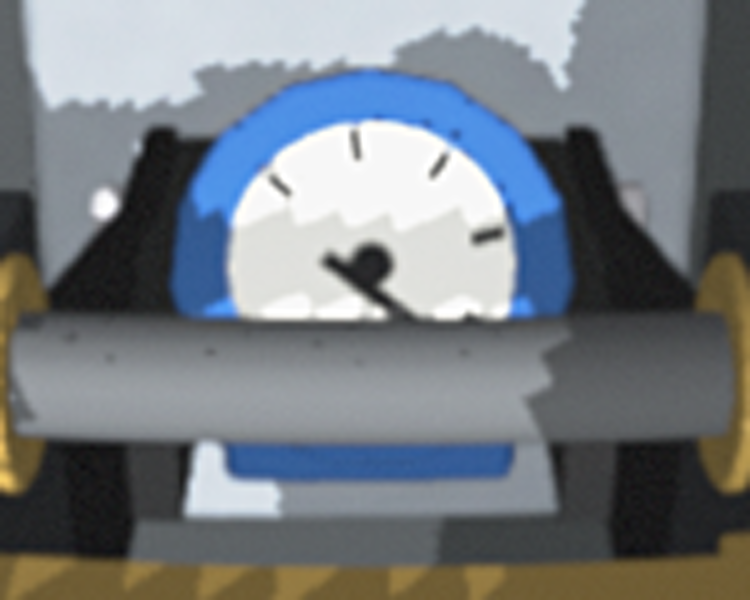

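```bash
python3 -m pendant '{"xyz":[[0.0035,-0.0016,0.0014],[0.0035,-0.0016,0.0014]],"turn":[0,0]}' 0 5; python3 st.py 28
```

```text
time_s: 15.32
tool_pos: [0.623, -0.2007, 0.1067]
tool_rot: [159.5, 87.1, 135.2]
force: [-4.3, 2.0, 3.1]
grip_width: 0.0359
15.325 ax 4.8 Fe -3.0 Fy 0.1 a,e,y 47.8 0.1 -0.1 [0.49 0.98 0.04] toolx [-0.035  0.035 -0.999] 0.0359
15.375 ax 5.5 Fe -3.3 Fy 0.4 a,e,y 47.6 0.8 -0.1 [0.41 0.87 0.04] toolx [-0.035  0.035 -0.999] 0.0359
```

View pics/s28.png

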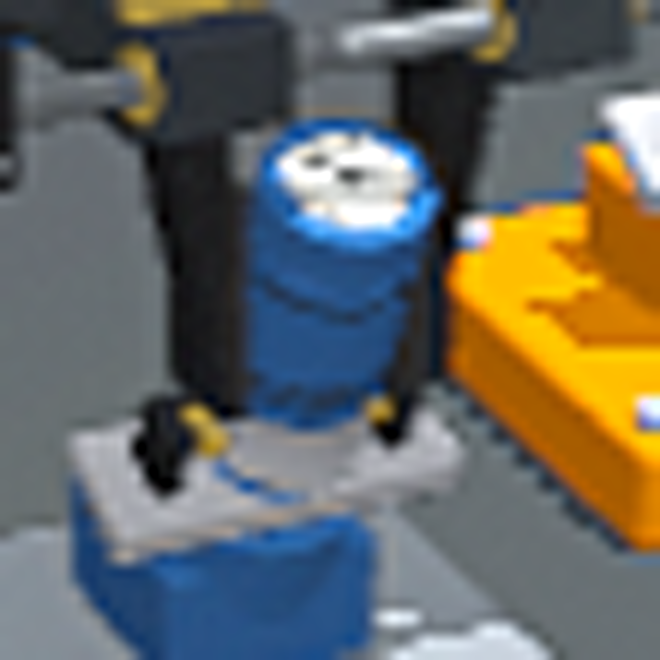

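View pics/w28.png

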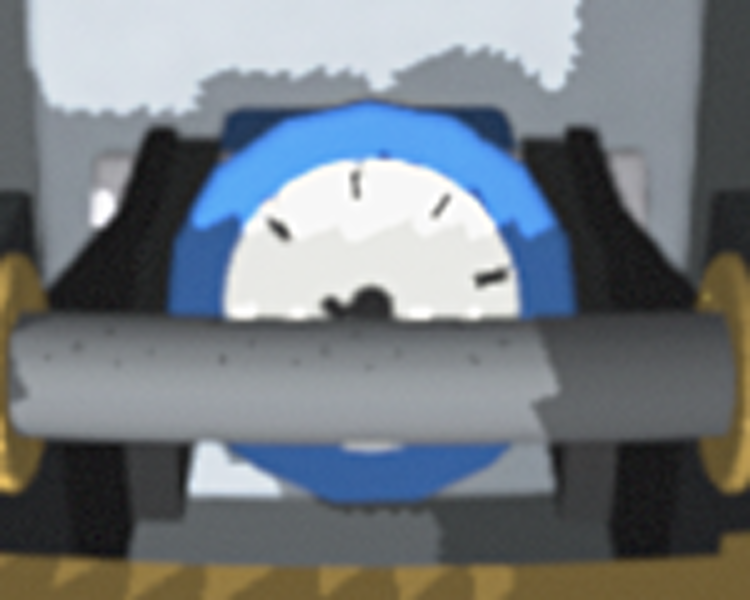

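```bash
python3 -m pendant '{"xyz":[[-0.0027,0.0012,0.0031],[-0.0027,0.0012,0.0031]],"turn":[0,0]}' 0 3; python3 st.py 29
```

```text
time_s: 15.68
tool_pos: [0.6196, -0.1993, 0.1114]
tool_rot: [158.7, 87.4, 134.4]
force: [1.8, -0.4, -4.2]
grip_width: 0.0359
15.675 ax -4.6 Fe -0.2 Fy 0.4 a,e,y 53.7 -1.3 -0.1 [-0.23 -0.54  0.  ] toolx [-0.031  0.032 -0.999] 0.0359
15.725 ax -4.6 Fe -0.8 Fy 0.3 a,e,y 54.2 -1.4 -0.1 [-0.14 -0.37  0.01] toolx [-0.031  0.032 -0.999] 0.0358
```

View pics/s29.png

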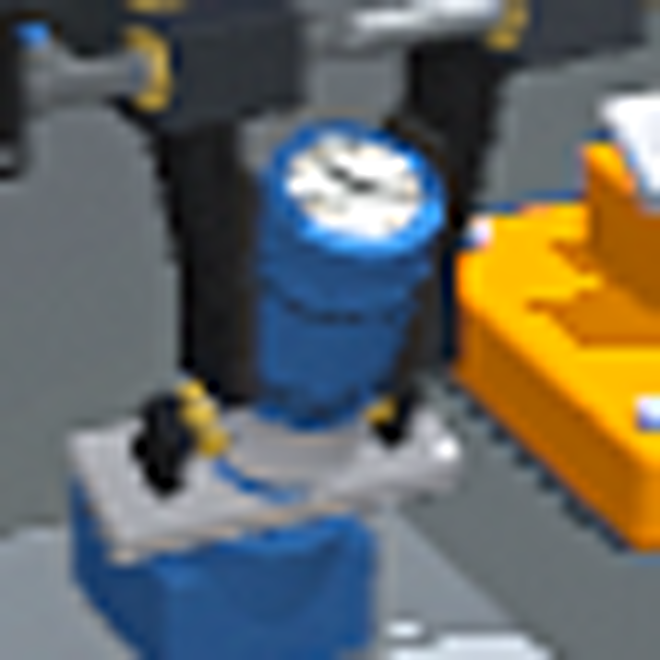

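View pics/w29.png

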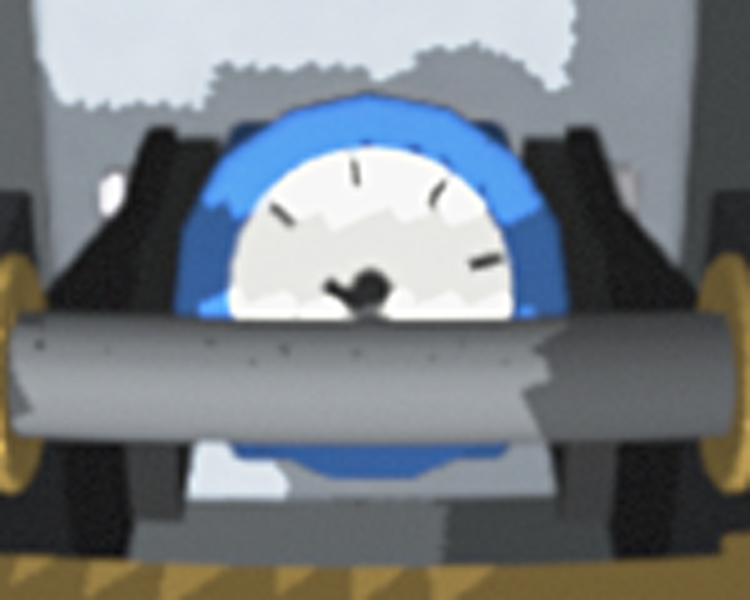

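```bash
cat > de.py <<'E'
from h import *
import sys
S=np.array([.642,-.2095,.082]); a=np.array([-.3857,.1728,.9063]); y=np.array([.409,.9126,0]); e=np.cross(y,a)
o=obs(); Rt,t=tool(o); px=eval(sys.argv[1]); px=(px[0]/5+180,px[1]/5+200)
p0,q=ray('wrist',px,o)
for s in (0,.002,.004):
    k=((S-p0)@a+.078+s)/(q@a); D=p0+k*q-S; G=t-Rt[:,0]*.0187-S; print(s,'dial e,y',(D@e*1e3).round(1),(D@y*1e3).round(1),'tilt err from mouth',np.degrees(D@e/.078).round(1))
E
python3 de.py "(370,288)"
```

```text
0 dial e,y -1.0 -1.6 tilt err from mouth -0.7
0.002 dial e,y -1.1 -1.6 tilt err from mouth -0.8
0.004 dial e,y -1.1 -1.6 tilt err from mouth -0.8
```

```bash
python3 -m pendant '{"xyz":[[0,0,0],[0.0012,-0.0005,-0.0027],[0.0012,-0.0005,-0.0027]],"turn":[0,0,0]}' 0 40; python3 st.py 30
```

```text
time_s: 16.15
tool_pos: [0.621, -0.1999, 0.1083]
tool_rot: [158.2, 87.3, 134.0]
force: [-3.8, 1.6, 5.6]
grip_width: 0.0352
16.15 ax 6.8 Fe -1.3 Fy -0.1 a,e,y 50.2 -1.2 -0.1 [0.38 0.81 0.04] toolx [-0.033  0.034 -0.999] 0.0352
16.2 ax 6.9 Fe -1.5 Fy 0.4 a,e,y 50.0 -1.2 -0.1 [0.33 0.81 0.  ] toolx [-0.033  0.034 -0.999] 0.0352
```

View pics/s30.png

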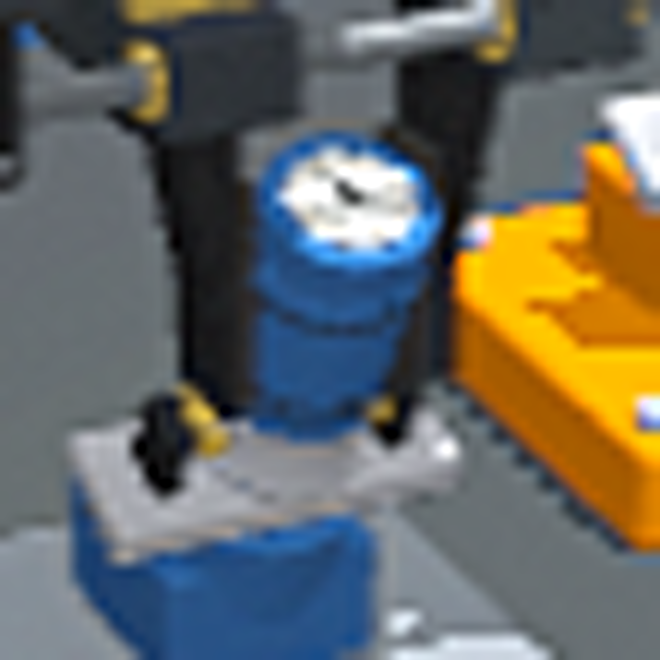

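View pics/w30.png

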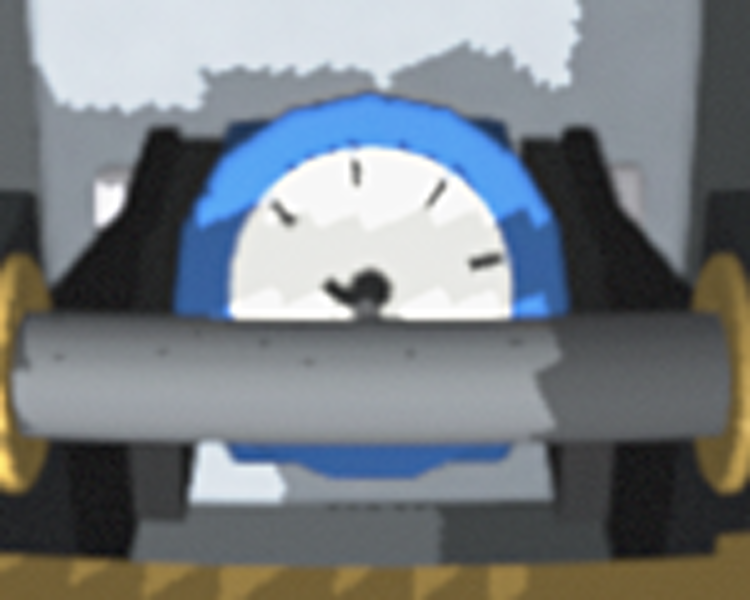

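```bash
python3 -m pendant '{"xyz":[[0.0012,-0.0005,-0.0027]],"turn":[0]}' 0 50; python3 st.py 31;  python3 -m pendant '{"xyz":[[0.0012,-0.0005,-0.0027]],"turn":[0]}' 0 50; python3 st.py 32
```

```text
time_s: 16.38
tool_pos: [0.6214, -0.2001, 0.1075]
tool_rot: [158.3, 87.2, 134.1]
force: [-8.9, 3.9, 17.8]
grip_width: 0.0352
16.375 ax 20.2 Fe -1.2 Fy -0.1 a,e,y 49.2 -1.1 -0.2 [0.88 2.08 0.02] toolx [-0.035  0.036 -0.999] 0.0352
16.425 ax 13.8 Fe -2.2 Fy -0.2 a,e,y 49.3 -1.0 -0.2 [0.69 1.56 0.05] toolx [-0.035  0.036 -0.999] 0.0348
time_s: 16.6
tool_pos: [0.6214, -0.2001, 0.1075]
tool_rot: [158.1, 87.0, 133.8]
force: [-9.4, 3.6, 17.1]
grip_width: 0.0352
16.6 ax 19.8 Fe -1.9 Fy -0.6 a,e,y 49.2 -1.0 -0.2 [0.89 2.22 0.02] toolx [-0.037  0.038 -0.999] 0.0352
16.65 ax 18.5 Fe -2.1 Fy -0.3 a,e,y 49.3 -0.9 -0.2 [ 0.87  2.06 -0.01] toolx [-0.037  0.038 -0.999] 0.0351
```

View pics/s32.png

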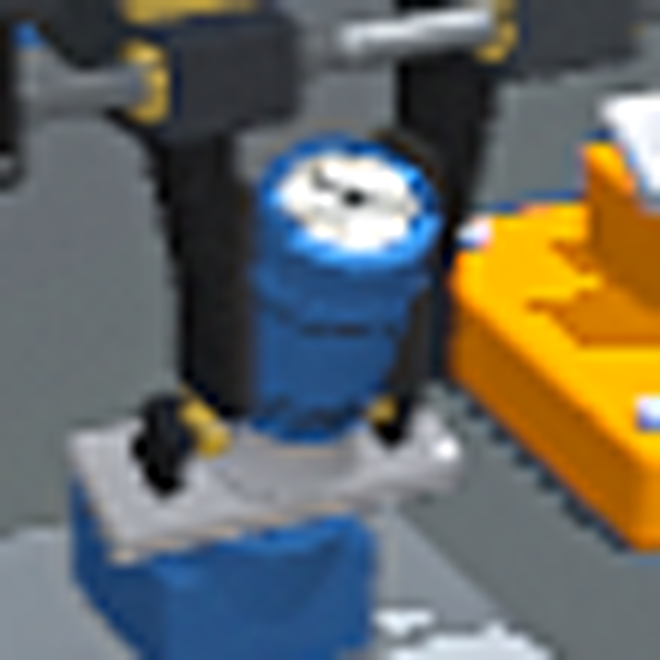

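View pics/w32.png

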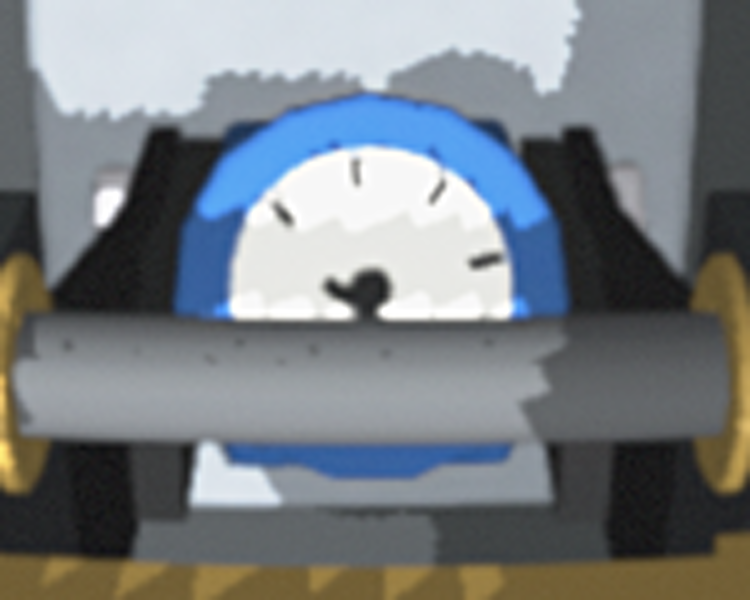

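```bash
python3 de.py "(370,289)"; python3 -m pendant '{"xyz":[[0.0012,-0.0005,-0.0027],[0.0012,-0.0005,-0.0027]],"turn":[0,0]}' 0 15; python3 st.py 33
```

```text
0 dial e,y -0.4 -1.8 tilt err from mouth -0.3
0.002 dial e,y -0.5 -1.8 tilt err from mouth -0.3
0.004 dial e,y -0.5 -1.8 tilt err from mouth -0.4
time_s: 16.95
tool_pos: [0.6216, -0.2001, 0.1074]
tool_rot: [157.6, 86.6, 133.3]
force: [-9.5, 4.2, 15.9]
grip_width: 0.0359
16.95 ax 18.8 Fe -2.7 Fy -0.0 a,e,y 49.0 -0.8 -0.2 [0.77 2.07 0.01] toolx [-0.04   0.043 -0.998] 0.0359
17.0 ax 17.7 Fe -2.3 Fy 0.1 a,e,y 49.1 -0.7 -0.2 [0.86 1.98 0.05] toolx [-0.04   0.043 -0.998] 0.0357
```

View pics/s33.png

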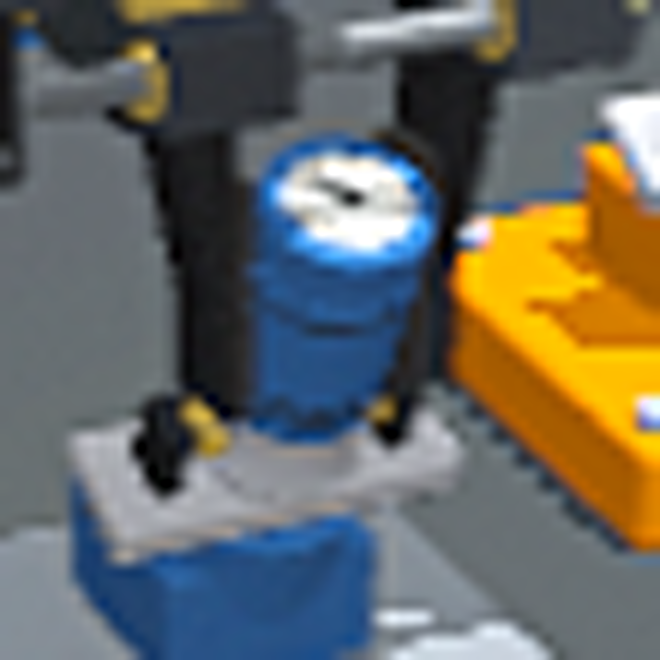

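View pics/w33.png

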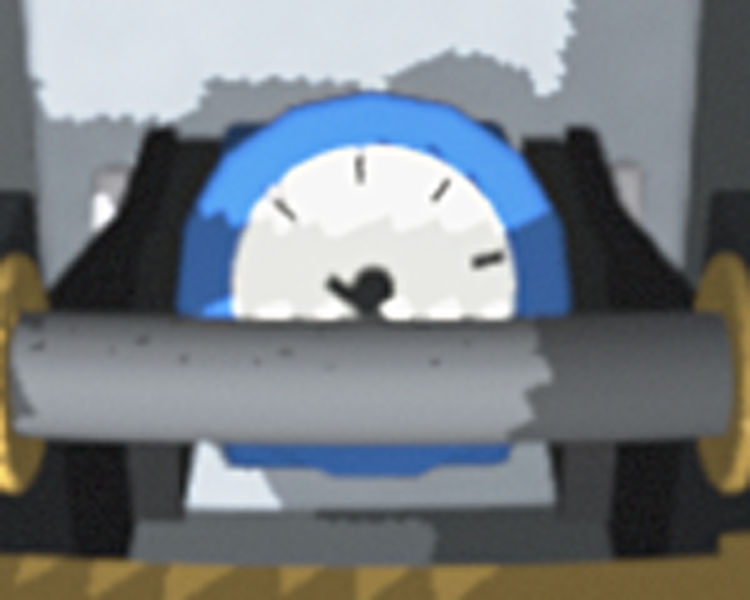

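```bash
python3 - <<'E'
from h import *
import fit2 as f
P=f.P
c=lambda p:((np.array(w2p('side',p))-[235,155])*8).round()
for k in P:
    if k not in('axis',): print(k,c(P[k]))
E
python3 - <<'E'
import cv2
im=cv2.imread('pics/s11.png'); im=cv2.resize(im[80:300,160:520],None,fx=2.2,fy=2.2,interpolation=cv2.INTER_CUBIC); cv2.imwrite('pics/s11b.png',im)
E
```

```text
wrist b00 [-1.9 -0.7]
wrist b01 [ 1.1 -1.3]
wrist b11 [0.9 1.4]
wrist b10 [-0.9  0.6]
wrist s-1-1 [-0.3 -0.3]
wrist s-11 [ 0.7 -0.7]
wrist s11 [1.7 0.6]
wrist s1-1 [-1.2 -0.5]
wrist tip [-0.3  0.9]
top b11 [-0.3 -0.9]
top b10 [0.8 0.1]
top b00 [-0.1  0.6]
top b01 [-0.5 -0. ]
side tip [-0.1 -0.2]
[ 0.6462 -0.2114 -0.4213 -0.0045 -1.9715 -0.5943 -0.7465 -0.3031 -0.6908] -24.14070339347768
{'O': array([ 0.6462, -0.2114,  0.    ]), 'seat': array([ 0.6422, -0.2096,  0.082 ]), 'tip': array([ 0.6325, -0.2053,  0.1047]), 'axis': array([-0.3857,  0.1728,  0.9063])}
b00 [569. 348.]
b01 [224. 434.]
b10 [385. 171.]
b11 [ 67. 242.]
s-1-1 [463. 178.]
s-11 [233. 231.]
s1-1 [424. 107.]
s11 [197. 157.]
tip [346. 118.]
seat [330. 168.]
O [322. 381.]
```

View pics/s11b.png

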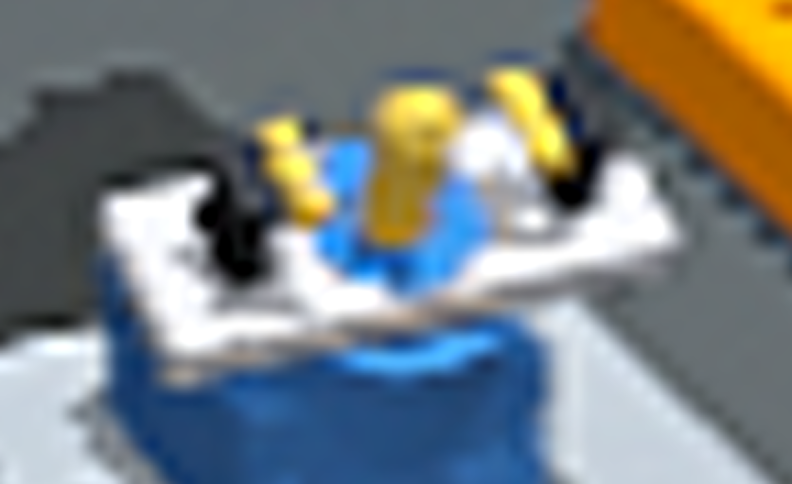

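```bash
cat > fo.py <<'E'
from h import *
S=np.array([.642,-.2095,.082]); a=np.array([-.3857,.1728,.9063]); y=np.array([.409,.9126,0]); e=np.cross(y,a)
L=[]
for i in range(3):
    o=obs(); Rt,t=tool(o); v=t-Rt[:,0]*.0187-S; L.append([o['force']@a,o['force']@e,o['force']@y,v@a*1e3,v@e*1e3,v@y*1e3]); read_camera('side')
print(round(o['time_s'],2),'Fa Fe Fy a e y',np.mean(L,0).round(2),'last a',round(L[-1][3],2),'toolx',Rt[:,0].round(3))
E
python3 -m pendant '{"xyz":[[0.0012,-0.0005,-0.0027]],"turn":[0]}' 0 50 >/dev/null; python3 fo.py
python3 -m pendant '{"xyz":[[-0.0003,0.0001,0.0006]],"turn":[0]}' 0 50 >/dev/null; python3 fo.py
python3 -m pendant '{"xyz":[[-0.0006,0.0003,0.0014]],"turn":[0]}' 0 50 >/dev/null; python3 fo.py
python3 -m pendant '{"xyz":[[-0.0006,0.0003,0.0014]],"turn":[0]}' 0 50 >/dev/null; python3 fo.py
```

```text
17.27 Fa Fe Fy a e y [18.48 -2.31 -0.2  49.15 -0.59 -0.25] last a 49.14 toolx [-0.042  0.045 -0.998]
17.55 Fa Fe Fy a e y [ 6.61 -1.52  0.1  51.38 -0.58 -0.21] last a 51.24 toolx [-0.043  0.047 -0.998]
17.82 Fa Fe Fy a e y [ 5.3  -1.57 -0.14 53.38 -0.59 -0.21] last a 53.23 toolx [-0.043  0.047 -0.998]
18.1 Fa Fe Fy a e y [-2.750e+00 -5.200e-01  1.000e-02  5.392e+01 -6.600e-01 -2.200e-01] last a 53.89 toolx [-0.043  0.046 -0.998]
```

```bash
python3 -m pendant '{"xyz":[[0.0012,-0.0005,-0.0027],[0.0012,-0.0005,-0.0027],[0.0012,-0.0005,-0.0027]],"turn":[0,0,0]}' 0 50; python3 fo.py; python3 -m pendant '{"xyz":[[0.0014,-0.0006,-0.0032]],"turn":[0]}' 0 50; python3 fo.py; python3 st.py 34; python3 fo.py
```

```text
time_s: 18.52
tool_pos: [0.6217, -0.2001, 0.1076]
tool_rot: [157.4, 86.1, 133.1]
force: [-12.7, 5.1, 23.6]
grip_width: 0.0352
18.62 Fa Fe Fy a e y [22.2  -2.38 -0.08 49.14 -0.48 -0.23] last a 49.18 toolx [-0.046  0.05  -0.998]
time_s: 18.8
tool_pos: [0.6217, -0.2002, 0.1077]
tool_rot: [157.1, 85.9, 132.9]
force: [-12.3, 5.0, 21.4]
grip_width: 0.0351
18.9 Fa Fe Fy a e y [23.69 -2.91 -0.3  49.15 -0.35 -0.3 ] last a 49.14 toolx [-0.049  0.053 -0.997]
18.95 ax 22.8 Fe -2.5 Fy 0.4 a,e,y 49.2 -0.3 -0.3 [1.08 2.5  0.03] toolx [-0.049  0.052 -0.997] 0.035
19.0 ax 22.3 Fe -2.8 Fy -0.5 a,e,y 49.2 -0.3 -0.3 [1.04 2.53 0.05] toolx [-0.049  0.052 -0.997] 0.0355
19.15 Fa Fe Fy a e y [23.04 -2.4  -0.19 49.16 -0.34 -0.26] last a 49.16 toolx [-0.049  0.052 -0.997]
```

View pics/s34.png

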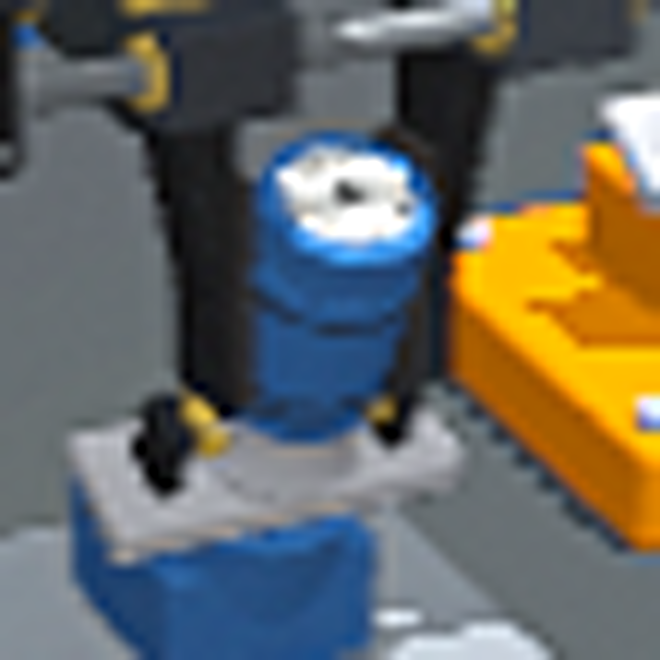

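View pics/w34.png

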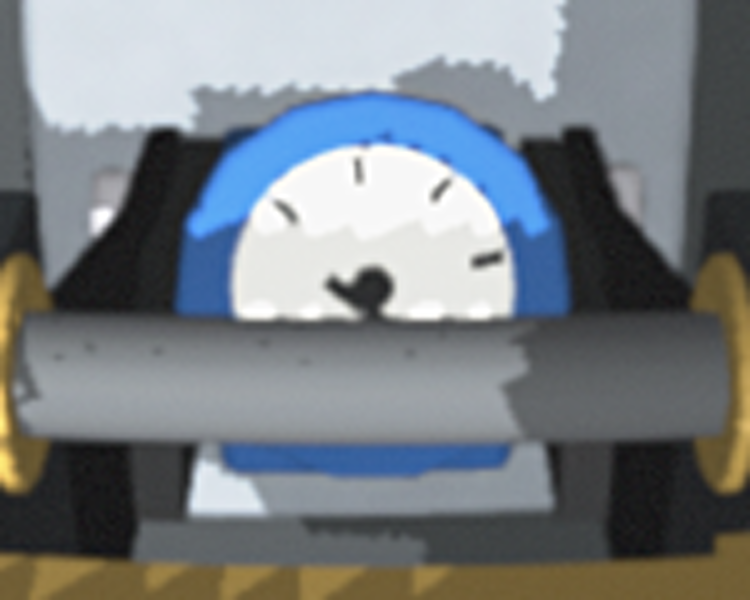

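```bash
python3 de.py "(373,287)"
python3 - <<'E'
from h import *
im=read_camera('top'); save('t35.png',im[100:300,100:356],3); im=read_camera('side'); save('s35.png',im,1.5)
E
```

```text
0 dial e,y 0.5 -1.8 tilt err from mouth 0.4
0.002 dial e,y 0.5 -1.9 tilt err from mouth 0.4
0.004 dial e,y 0.5 -1.9 tilt err from mouth 0.4
```

View pics/s35.png

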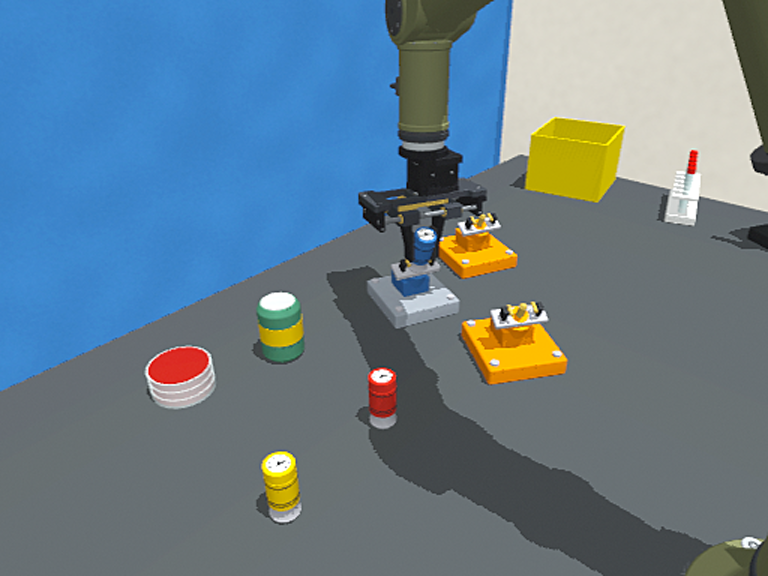

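```bash
python3 fo.py; python3 -c "
from h import *
print(sign_off())"
```

```text
19.4 Fa Fe Fy a e y [22.3  -2.64 -0.33 49.16 -0.34 -0.31] last a 49.17 toolx [-0.049  0.052 -0.997]
the job is handed in; nothing more can be done
None
```

I handed the job in at about 19.4 s with the blue coupler on the blue test port. Both clips appear to have snapped over its lip, and the arm is still gripping it (50 N set) and pressing it down with about 22 N along the nipple axis.

The pendant cannot tilt the tool, so I leaned the coupler by pivoting it in the jaws. I started this against the bench and finished it on the nipple itself, then pushed along the seat axis.

**Checks that agreed**
- **Clips:** the push force built to about 16 N and dropped to 5 N as the clips snapped. A later light pull was held back by the clips.
- **Fully home:** the stop was hard and in the same place (within 0.1 mm) at 18 to 24 N. It lay about 4.3 mm below where the clips start to hold, close to what I worked out using a guessed roller radius. The spring force near home was about 10 N.
- **Square:** in the last wrist picture the dial sits within about 0.5° of the seat axis, and I trust that to about 1.5°.
- **Bystanders:** the last side picture shows the red and yellow couplers, the can and the dishes where they stood at the start.

**What went wrong or disagreed**
- On the first press the coupler may have been a few degrees too upright.
- My correction at low grip tipped it too far and let it lift off the seat. I straightened it, gripped higher and pressed it home again.
- One side-camera reading put the dial 1 to 3 mm off the expected spot. I took this as within the click and calibration error.
- The tool itself ended about 4° off vertical.

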